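Load a dental model through the dust flap of a curing chamber

TASK

Set the dental model with the blue-grey base flat inside the rims of the loading slide's bed while the slide is still outside. Then push the slide straight in by its upright black grip, letting the load itself push the curing chamber's sprung orange dust flap open, until the slide stands against the stops at the back and the flap has swung shut behind the model; let go. Keep the robot off the flap, do not tip the model over, and leave the yellow model, the bottle and the tin where they are.

Things in the scene. Friction and masses are not known exactly. Their poses are not given: they have to be found in the camera images.
- blue_model: The model to load: plaster dental arch with cream teeth on a blue-grey base, 59 mm along its x, 62 mm along its y, 31 mm high, 0.11 to 0.18 kg, loose on a flat grey mat 4 mm thick on the bench. Grasp it by the base, its lowest 16 mm, which has nearly upright sides and cut-off corners. Origin: centre of the underside, z up, the front teeth at -x. It may lie in the bed any square way round.
- yellow_model: Another dental model of the same size, yellow all over: leave alone. Same origin. The two models may have changed places.
- slide: Loose dark steel loading slide flat on the bench, about 0.2 kg: a bed with a white pad, and behind it a stem (12 mm wide, up to 8 mm high) with an upright black grip. Origin: centre of the underside of the bed; x points from grip to bed, towards the chamber, z up. It covers x = -195 to 36.5 mm. Its end at +x goes in first.
- slide_bed (a point): Middle of the bed's top face, 4 mm above the slide's origin, axes as the slide's; a seated model's origin lies here. The bed is 73 mm (x) by 76 mm (y). Rims 4 mm thick rise 5 mm above it: full width at both x ends, on the y sides only 14 mm at each corner, so the middle of the y sides is open for fingers. Inside the rims: 65 mm (x) by 68 mm (y), about 3 mm of play round the model.
- slide_grip (a point): On the slide's grip, 178 mm from the slide's origin along -x, 28 mm above the bench; axes as the slide's. The grip is an upright block 28 mm long (x), 14 mm thick (y), up to 42 mm above the bench, on a foot 34 by 30 mm and 6 mm high. Grasp it from above across its thickness.
- chamber: Light-curing chamber fixed on the bench: white housing 116 mm wide, 85 mm high, amber window and a 7 mm knob on the roof, x = -8 to 142 mm. Origin: on the bench in the middle of its mouth; x points into the chamber, y across, z up. Mouth and inside are 92 mm wide (8 mm of play on either side of the bed), 49 mm high under the hinge; no sill: the slide runs on the bench.
- chamber_home (a point): Where the slide's origin lies when it is fully home against the rubber stops at the back: on the bench, 93.5 mm inside the mouth, axes as the chamber's. Up to 8 mm short counts as home. The slide then lies along the chamber's x and its grip stays outside, 76 mm in front of the housing.
- dust_flap (a joint): Angle of the flap: 0 hanging shut, grows as it swings inward, up to 1.5 rad. A light spring (0.007 N m when shut to 0.022 N m wide open) and its weight close it; pushing the load through takes about 1 N. It stands near 1.2 rad over the model.
- flap_panel: The orange flap: 88 mm wide, 3 mm thick, hinged along its top edge 52 mm above the bench and 4.5 mm inside the mouth, reaching down to 2 mm above the bench. A notch 36 mm wide and 15 mm high in the middle of its lower edge clears the slide's stem, so it shuts once bed and model are well inside, if the stem lies near the middle. Origin: middle of the hinge line.
- bottle: Plastic bottle with blue cap, 38 mm across, 86 mm high, origin at the centre of its foot: leave alone.
- tin: Round white tin with red lid, 50 mm across, 22 mm high, origin at the centre of its underside: leave alone.
- motor_control: Obstacle: tall grey control unit fixed at the back of the bench, behind the slide's grip. 326 mm high, from y = -0.10 to 0.13 m, its front face at x = 0.66 m and a red stop button on it out to x = 0.635 m. Origin: middle of its underside. Another obstacle, not listed: a boom microscope at the left, its head beside the robot's base 0.1 to 0.37 m above the bench, black eyepieces in to y = 0.3 m at x = -0.1 to 0 m.
Things that resemble listed ones, but are neither listed nor needed, are in the scene too. What is shaped like the blue_model but green is not meant.

How it is judged:
By the outcome, as a careful person would: the job done as asked, in the order asked, and still so for the second after the job is handed in, with the robot touching nothing.
It also fails if it takes over 64 s, if anything falls off the work surface, if the arm or the gripper's body presses on something with over 40 N, if the wrist force passes 120 N, or if a joint passes its speed limit or range.

ROBOT

A 7-joint arm with a two-finger parallel gripper is mounted at the origin on a cart in front of the work surface, level with it; the furniture and walls round the work are solid. World frame = base frame: x ahead of the robot, y to its left, z up, the work surface at z = 0. Lengths are in m, angles in rad, forces in N, time in s.
With the tool pointing down it reaches from about 0.4 to 0.85 m from the base axis. Payload 10.4 kg.
Tool frame: the origin (TCP) lies between the finger pads; the fingertips stand 17 mm ahead of it and the grasp point (between the pads) lies 2 mm behind it; x points along the fingers, y is the direction in which the jaws open and shut, and the axes are right-handed (so a half turn about x gives the same grasp; the last joint's range is limited). The gripper opens to 87 mm and grips with 3 to 60 N. Pads are 19 mm wide; open, the fingers measure 117 mm over their backs; the gripper's body (75 mm by 190 mm) begins 51 mm behind the grasp point.
Start: joints at [-1.155, 0.332, -0.065, 1.46, 0.022, 1.35, -0.088], TCP at [0.266, 0.566, 0.21] pointing down, gripper open.
Joint ranges: [-2.6, 2.6], [-0.5, 2.12], [-1.47, 1.34], [0.16, 2.42], [-1.27, 4.41], [0.06, 2.06], [-2.6, 2.6]. Speed limits (rad/s): [2.22, 2.22, 2.79, 2.79, 3.14, 3.14, 3.14].

INTERFACE

Orientations are given as a unit quaternion [x, y, z, w].
In Python, from bench import r, optics, close_job gives the robot as it stands.
- The arm moves only by the shell command python3 -m inch 'ROWS' [OPENING] [FORCE]. ROWS is JSON, a list of rows, each an object with "translation": the shift along the tool's x, y, z in cm, a list of three; "spin": the turn about the tool's x in degrees. In form: [{"translation": [tx, ty, tz], "spin": spin}, ...]. A call has 1 to 20 rows; each row shifts and turns the pose as measured when the row begins, along the tool's axes as they then stand; what a row does not reach is not made up. A row lasts 1/8 s, in which the tool goes at most 62.5 mm and 10.7 degrees, less where a joint would pass 70% of its speed; a pose out of reach is approached as far as the arm can. A call is refused whole if a number of a shift passes 6.25 or a number of a turn 10.7, either way. A call with a gripper value outside its range is refused whole. OPENING is the closure, from 0 (fully open) to 1 (shut), set as the call begins (- or left out, the last holds). The fingers move at their own pace and stop on an object; FORCE is the grip in N (left out, the last holds). Time passes only in rows, so rows that do not move let the fingers close. It gives the time, the measured TCP pose, the force and the opening at its end, in the units of the state.
- r.read_state(): the state, without advancing time (a new reading comes with each control period).
- optics.camera(name): name is "scene" or "top"; returns the picture (384x512x3 uint8, red, green, blue); there is no depth.
- optics.camera_model(name): a dict with "camera_matrix" (3x3 intrinsics, pixels), "world_from_camera" (4x4, takes a point from camera to world coordinates). Camera axes: x right, y down, z forward; pixel columns grow to the right and rows downward; lengths in m; the calibration is good to about 2 mm. A picture is of the moment at which its call begins. camera_model takes no time and is no camera call.
- close_job(): hands the job in, once; it reports no verdict.
The state is a dict: "time": time; "joint_positions": joint angles; "joint_vel": joint speeds; "joint_torque": joint torques, N m; "ee_pos": TCP position; "eef_rot": TCP orientation; "ft_force": force on the tool from outside, world axes, zero at the start; "torque": the same for the moment, N m; "width": finger opening in m.
Only numpy, scipy, OpenCV 4.12 (cv2) and the standard library are available. Lean on these libraries where they do the work, as an engineer would, in place of code of your own. Each camera call takes 0.05 s, during which the arm holds its last target.

## Working session

There is one attempt and no reset: what is moved stays moved. The work goes in short steps, Python scripts to look and compute and a shell command to move; the robot and the scene stay as the last step left them, time stands still between calls to the robot, and variables do not carry over. Pictures are saved under pics/ and viewed, and the job is handed in when it is done.

```bash
ls; mkdir -p pics; python3 - <<'E'
from bench import r, optics
import cv2, numpy as np
for n in ("scene","top"):
    im=optics.camera(n); cv2.imwrite(f"pics/{n}0.png",cv2.cvtColor(im,cv2.COLOR_RGB2BGR)); m=optics.camera_model(n); print(n,np.round(m["camera_matrix"],1).tolist(),np.round(m["world_from_camera"],4).tolist())
s=r.read_state(); print(s)
E
```

```text
pics
scene [[365.8, 0.0, 254.5], [0.0, 365.8, 183.7], [0.0, 0.0, 1.0]] [[0.6913, -0.4522, 0.5636, 0.0265], [-0.7224, -0.4481, 0.5266, -0.5717], [0.0145, -0.7712, -0.6364, 0.6772], [0.0, 0.0, 0.0, 1.0]]
top [[379.4, 0.0, 254.6], [0.0, 379.4, 197.9], [0.0, 0.0, 1.0]] [[0.0156, -0.9981, 0.0593, 0.5178], [-0.9998, -0.0161, -0.0092, -0.0697], [0.0101, -0.0592, -0.9982, 1.1513], [0.0, 0.0, 0.0, 1.0]]
{'time': 0.1, 'joint_positions': array([-1.15460788,  0.33282407, -0.06467576,  1.46089358,  0.02157835,
        1.3498943 , -0.08847881]), 'joint_vel': array([-0.00159183, -0.00101384,  0.00101358, -0.00275968,  0.00084135,
       -0.00231261,  0.00025083]), 'joint_torque': array([ 1.00434070e-03, -6.24544573e+01,  2.41326308e-02, -3.90715563e+01,
       -6.15774910e-02,  3.66077316e-02,  9.43180680e-05]), 'ee_pos': array([0.26537676, 0.56544313, 0.20930652]), 'eef_rot': array([ 0.1534283 ,  0.69024342, -0.1543495 ,  0.69007247]), 'ft_force': array([ 0.47969926,  0.62255703, -0.01722501]), 'torque': array([-0.00655316, -0.04730237,  0.02984003]), 'width': 0.08699976563036547}
```

View pics/scene0.png

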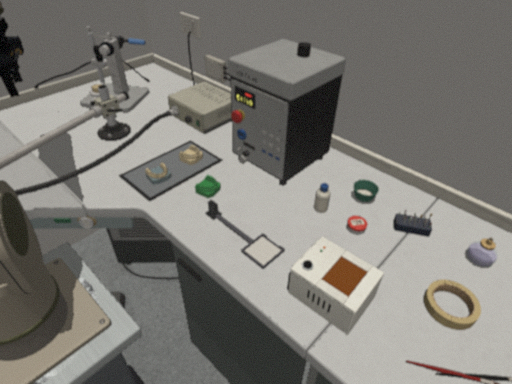

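View pics/top0.png

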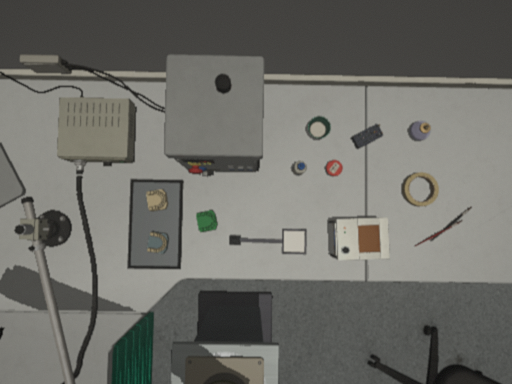

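```bash
cat > h.py <<'E'
import numpy as np, cv2
from bench import r, optics
def ray(n,uv):
    m=optics.camera_model(n); K=np.array(m["camera_matrix"]);T=np.array(m["world_from_camera"])
    d=T[:3,:3]@np.linalg.solve(K,[uv[0],uv[1],1]); return T[:3,3],d
def plane(n,uv,z):
    o,d=ray(n,uv); return o+d*(z-o[2])/d[2]
def proj(n,p):
    m=optics.camera_model(n); K=np.array(m["camera_matrix"]);T=np.array(m["world_from_camera"])
    c=T[:3,:3].T@(np.array(p)-T[:3,3]); q=K@c; return q[:2]/q[2]
def shot(n,name,box=None,k=1):
    im=cv2.cvtColor(optics.camera(n),cv2.COLOR_RGB2BGR); cv2.imwrite(f"pics/{name}_raw.png",im)
    if box: crop(im,name,box,k)
    return im
def crop(im,name,box,k):
    x0,y0,x1,y1=box; cv2.imwrite(f"pics/{name}.png",cv2.resize(im[y0:y1,x0:x1],None,fx=k,fy=k,interpolation=cv2.INTER_CUBIC))
E
python3 - <<'E'
from h import *
t=cv2.imread("pics/top0.png"); s=cv2.imread("pics/scene0.png")
a=cv2.resize(t[170:275,125:225],None,fx=4,fy=4,interpolation=2)
b=cv2.resize(t[205:275,220:400],None,fx=4,fy=4,interpolation=2)
c=cv2.resize(s[135:200,110:225],None,fx=5,fy=5,interpolation=2)
cv2.imwrite("pics/a.png",a);cv2.imwrite("pics/b.png",b);cv2.imwrite("pics/c.png",c)
d=cv2.resize(s[195:330,200:390],None,fx=4,fy=4,interpolation=2);cv2.imwrite("pics/d.png",d)
E
```

```text
(no output)
```

View pics/a.png

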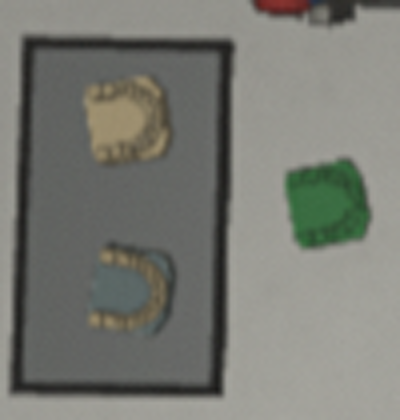

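View pics/b.png

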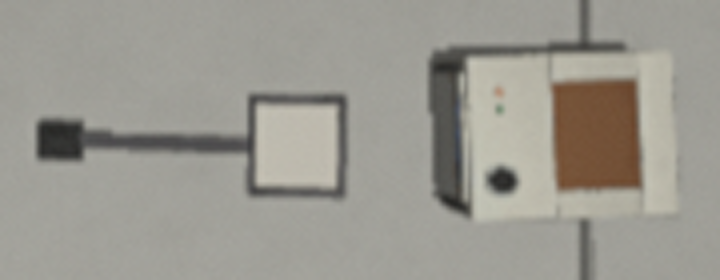

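View pics/c.png

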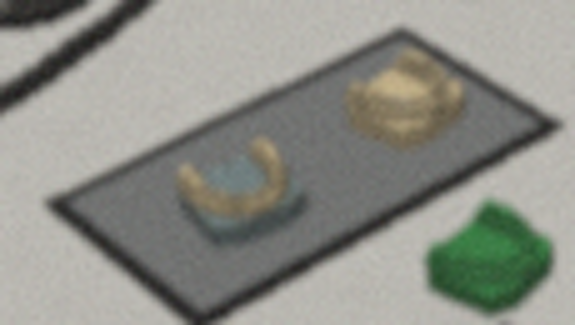

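View pics/d.png

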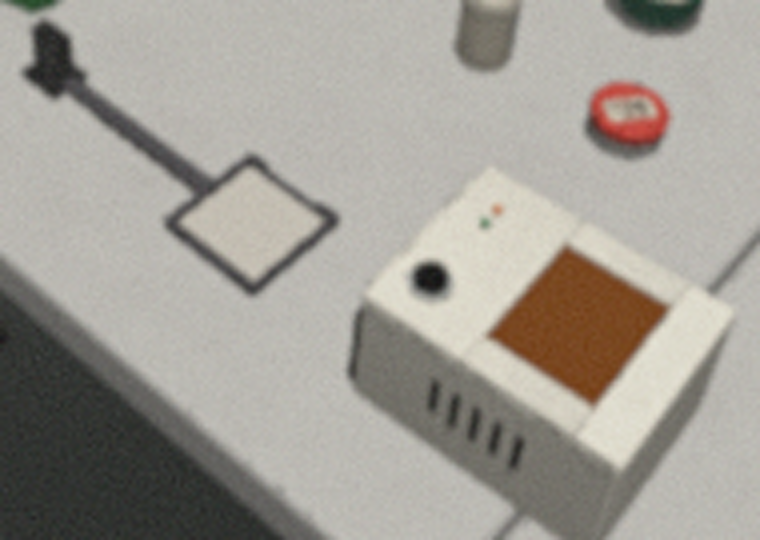

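```bash
python3 - <<'E'
from h import *
t=cv2.imread("pics/top0.png").astype(int); s=cv2.imread("pics/scene0.png").astype(int)
for nm,im,(x0,y0,x1,y1) in (("top",t,(138,222,178,262)),("scene",s,(138,158,176,188))):
    sub=im[y0:y1,x0:x1]; B,G,R=sub[...,0],sub[...,1],sub[...,2]
    med=np.median(sub.reshape(-1,3),axis=0); print(nm,med)
    cream=(R-B>med[2]-med[0]+18); blue=(B-R>med[0]-med[2]+9)
    for y in range(sub.shape[0]): print(y+y0,''.join('c' if cream[y,x] else 'b' if blue[y,x] else '#' if sub[y,x].sum()<med.sum()-60 else '.' for x in range(sub.shape[1])))
    print(x0)
E
```

```text
top [ 99. 101.  99.]
222 ........................................
223 ........................................
224 ........................................
225 ........................................
226 ........................................
227 ........................................
228 ........................................
229 ........................................
230 ........................................
231 ..............######....................
232 .............cc#.######.................
233 ............ccccccc#####...##...........
234 ............cccccccccc#...b.##..........
235 .............ccccccccccc.....#..........
236 ..................cccccccc...##.........
237 ............bb........cccc...##.........
238 ............bbb.bbb....cccc..##.........
239 ............bb.bbbbbbb..cccc.##.........
240 ...........bb.bb.b.bbb..cccc###.........
241 ...........bbbbb....bb...cccc##.........
242 ............bb.bb.b.bbb..cccc##.........
243 ...........bbbbbb.bbbbbb.ccc###.........
244 ..........b.bb..bbbbbbb..ccc##..........
245 ..........bbb.bbbbbbbbb.cccc##..........
[... 1341 characters left out ...]
........
172 ........cccccc....bbb....cccc.bb......
173 .........cccccccc.......ccccc..b......
174 ..........cccccccc..cccccccc...###....
175 ........##.cccccccccccccccc...####....
176 ........###.cccccccccccccc.#######....
177 .........###...cccccccc.#####bb##.....
178 .........###...........#########......
179 ..........##b.bbbbb.#######b##........
180 ...........###.bbb###b#bb####.........
181 ............###b##b########...........
182 .............##bbb##b###..............
183 ..............##b#####...............#
184 ...................................###
185 ..................................####
186 ...............................#######
187 #.............................######..
138
```

```bash
python3 - <<'E'
from h import *
t=cv2.imread("pics/top0.png"); s=cv2.imread("pics/scene0.png")
def quad(n,im,box,mask_fn,z,nm):
    x0,y0,x1,y1=box
    k=4
    sub=cv2.resize(im[y0:y1,x0:x1],None,fx=k,fy=k,interpolation=cv2.INTER_CUBIC)
    m=mask_fn(sub.astype(int)).astype(np.uint8)
    m=cv2.morphologyEx(m,cv2.MORPH_CLOSE,np.ones((9,9)))
    cs,_=cv2.findContours(m,cv2.RETR_EXTERNAL,cv2.CHAIN_APPROX_NONE); c=max(cs,key=cv2.contourArea)[:,0,:].astype(float)
    px=(c+.5)/k-.5+[x0,y0]
    w=np.array([plane(n,p,z)[:2] for p in px]).astype(np.float32)
    rc=cv2.minAreaRect(w*1000); print(nm,n,"c",np.round(rc[0],1),"size",np.round(rc[1],1),"ang",round(rc[2],2))
    return w
lum=lambda a:a.sum(2)
print(t[241,294],t[241,310],s[250,262],t[228,350],t[240,370],t[239,235])
quad("top",t,(278,225,312,257),lambda a:lum(a)<lum(t.astype(int)[225:257,278:312]).min()*0.5+ 0.5*480,.009,"bed")
quad("top",t,(278,225,312,257),lambda a:lum(a)<330,.009,"bed")
quad("scene",s,(236,229,290,272),lambda a:lum(a)<330,.009,"bed")
quad("top",t,(226,230,246,250),lambda a:lum(a)<250,.030,"grip")
quad("top",t,(330,210,400,270),lambda a:(lum(a)>590)|(a[...,2]-a[...,0]>40),.085,"roof")
quad("scene",s,(285,230,390,320),lambda a:(lum(a)>590)|(a[...,2]-a[...,0]>40),.085,"roof")
quad("top",t,(352,218,386,258),lambda a:(a[...,2]-a[...,0]>40),.085,"window")
quad("scene",s,(310,250,372,302),lambda a:(a[...,2]-a[...,0]>40),.085,"window")
E
```

```text
[174 185 189] [154 161 161] [178 189 195] [167 180 183] [ 56  81 115] [49 51 51]
bed top c [ 458.3 -194.2] size [76.2 85.6] ang 0.22
bed top c [ 458.8 -193.9] size [85.2 76.3] ang 89.45
bed scene c [ 454.8 -173. ] size [132.   78.2] ang 89.45
grip top c [460.9 -31.1] size [26.3 47.8] ang 0.86
roof top c [ 473.  -401.1] size [73.6 58.4] ang 2.36
roof scene c [ 471.7 -383.3] size [114.5 145.2] ang 2.8Traceback (most recent call last):
  File "<stdin>", line 22, in <module>
  File "<stdin>", line 11, in quad
  File "h.py", line 7, in plane
    o,d=ray(n,uv); return o+d*(z-o[2])/d[2]
        ~~~^^^^^^
  File "h.py", line 4, in ray
    m=optics.camera_model(n); K=np.array(m["camera_matrix"]);T=np.array(m["world_from_camera"])
ValueError: time passes only in moves, steps and waits
```

```bash
python3 - <<'E'
from bench import optics
import numpy as np,pickle
d={}
for n in("scene","top"):
    m=optics.camera_model(n); d[n]=(np.array(m["camera_matrix"]),np.array(m["world_from_camera"]))
pickle.dump(d,open("cam.pkl","wb"))
E
cat > h.py <<'E'
import numpy as np, cv2, pickle
from bench import r, optics
CAM=pickle.load(open("cam.pkl","rb"))
def ray(n,uv):
    K,T=CAM[n]
    return T[:3,3],T[:3,:3]@np.linalg.solve(K,[uv[0],uv[1],1])
def plane(n,uv,z):
    o,d=ray(n,uv); return o+d*(z-o[2])/d[2]
def proj(n,p):
    K,T=CAM[n]
    c=T[:3,:3].T@(np.array(p)-T[:3,3]); q=K@c; return q[:2]/q[2]
def crop(im,name,box,k):
    x0,y0,x1,y1=box; cv2.imwrite(f"pics/{name}.png",cv2.resize(im[y0:y1,x0:x1],None,fx=k,fy=k,interpolation=cv2.INTER_CUBIC))
def shot(n,name,box=None,k=1):
    im=cv2.cvtColor(optics.camera(n),cv2.COLOR_RGB2BGR); cv2.imwrite(f"pics/{name}_raw.png",im)
    if box: crop(im,name,box,k)
    return im
def cont(n,im,box,mask_fn,z,nm,k=4,close=9):
    x0,y0,x1,y1=box
    sub=cv2.resize(im[y0:y1,x0:x1],None,fx=k,fy=k,interpolation=cv2.INTER_CUBIC)
    m=mask_fn(sub.astype(int)).astype(np.uint8)
    m=cv2.morphologyEx(m,cv2.MORPH_CLOSE,np.ones((close,close)))
    cs,_=cv2.findContours(m,cv2.RETR_EXTERNAL,cv2.CHAIN_APPROX_NONE); c=max(cs,key=cv2.contourArea)[:,0,:].astype(float)
    px=(c+.5)/k-.5+[x0,y0]
    w=np.array([plane(n,p,z)[:2] for p in px]).astype(np.float32)
    rc=cv2.minAreaRect(w*1000); print(nm,n,"c",np.round(rc[0],1),"size",np.round(rc[1],1),"ang",round(rc[2],2),"px",px.min(0).round(1),px.max(0).round(1))
    return w
lum=lambda a:a.sum(2)
tools=None
def st():
    from scipy.spatial.transform import Rotation as R
    s=r.read_state(); M=R.from_quat(s["eef_rot"]).as_matrix()
    print("t %.2f"%s["time"],"pos",np.round(s["ee_pos"],4),"w %.4f"%s["width"],"F",np.round(s["ft_force"],2)); print(np.round(M,3)); return s,M
E
python3 - <<'E'
from h import *
t=cv2.imread("pics/top0.png"); s=cv2.imread("pics/scene0.png")
print(lum(t.astype(int))[241,275:400].tolist()); print(lum(t.astype(int))[215:265,294].tolist())
red=lambda a:(a[...,2]-a[...,0]>40)
cont("top",t,(284,226,310,257),lambda a:lum(a)>425,.005,"pad")
cont("scene",s,(244,233,284,266),lambda a:lum(a)>450,.005,"pad")
cont("top",t,(352,218,386,258),red,.085,"window")
cont("scene",s,(310,250,372,302),red,.085,"window")
cont("top",t,(226,230,242,250),lambda a:lum(a)<260,.035,"grip")
cont("top",t,(330,210,400,270),lambda a:(lum(a)>480)|red(a),.085,"roof",close=25)
st()
E
```

```text
[231, 233, 233, 236, 236, 243, 247, 199, 307, 515, 560, 552, 550, 552, 554, 549, 548, 547, 548, 548, 547, 547, 545, 547, 549, 544, 547, 553, 533, 409, 273, 328, 452, 481, 480, 476, 475, 477, 477, 474, 478, 475, 480, 478, 476, 474, 475, 473, 473, 467, 477, 481, 454, 314, 243, 244, 250, 245, 230, 219, 346, 500, 464, 531, 562, 557, 558, 557, 560, 557, 555, 551, 552, 555, 549, 548, 542, 543, 537, 536, 540, 542, 519, 379, 274, 254, 260, 254, 257, 259, 256, 256, 252, 253, 255, 253, 254, 253, 247, 254, 255, 247, 240, 235, 290, 448, 542, 549, 542, 542, 541, 540, 530, 517, 480, 465, 468, 470, 470, 469, 471, 469, 469, 470, 468]
[468, 469, 467, 468, 471, 464, 464, 470, 466, 468, 473, 474, 469, 399, 294, 305, 460, 544, 553, 550, 548, 550, 552, 545, 551, 546, 548, 545, 550, 551, 544, 548, 547, 549, 554, 542, 452, 309, 291, 405, 474, 480, 477, 476, 480, 473, 481, 477, 479, 474]
pad top c [ 458.1 -200.2] size [61.8 61.1] ang 0.45 px [283.6 230.6] [303.9 251.4]
pad scene c [ 479.4 -197. ] size [109.3  65.3] ang 3.22 px [245.1 232.6] [283.4 264.1]
window top c [ 473.  -401.1] size [73.6 58.4] ang 2.36 px [357.9 225.1] [379.4 251.6]
window scene c [ 471.9 -401.2] size [74.8 59.5] ang 2.62 px [321.9 256.4] [366.4 295.6]
grip top c [461.5 -25.4] size [26.9 35.9] ang 0.86 px [229.1 234.9] [241.4 244.1]
roof top c [ 464.8 -381.6] size [165.9 155.1] ang 82.53 px [329.6 213.4] [389.6 269.4]
t 0.10 pos [0.2654 0.5654 0.2093] w 0.0870 F [ 0.48  0.62 -0.02]
[[-0.001  0.425  0.905]
 [-0.001  0.905 -0.425]
 [-1.    -0.001  0.   ]]
```

```bash
python3 - <<'E'
from h import *
t=cv2.imread("pics/top0.png"); s=cv2.imread("pics/scene0.png")
red=lambda a:(a[...,2]-a[...,0]>40)
w=cont("top",t,(333,212,400,268),lambda a:((lum(a)>508)|red(a)),.085,"roof",close=33)
L=lum(t.astype(int))
# subpixel front edge/back edge/sides of roof
def edge(seq,thr,rising=True):
    for i in range(len(seq)-1):
        a,b=seq[i],seq[i+1]
        if (a<thr<=b) if rising else (a>=thr>b): return i+(thr-a)/(b-a)
def fit(pts,nm,z,n="top"):
    P=np.array([plane(n,p,z)[:2] for p in pts]); l=cv2.fitLine(P.astype(np.float32),cv2.DIST_HUBER,0,1e-4,1e-4).ravel()
    print(nm,"dir",np.degrees(np.arctan2(l[1],l[0])).round(2)%180,"pt",(l[2:]*1000).round(1),len(P)); return l
fit([(330+edge(L[y,330:345],420),y) for y in range(224,256)],"roof front",.085)
fit([(380+e,y) for y in range(224,256) if (e:=edge(L[y,380:396],505,False)) is not None],"roof back",.085)
fit([(x,210+e) for x in range(340,384) if (e:=edge(L[210:225,x],505)) is not None],"roof far",.085)
fit([(x,250+e) for x in range(340,384) if (e:=edge(L[250:268,x],505,False)) is not None],"roof near",.085)
# pad: inner edges
fit([(279+e,y) for y in range(233,250) if (e:=edge(L[y,279:292],420)) is not None],"pad rear",.006)
fit([(298+e,y) for y in range(233,250) if (e:=edge(L[y,298:308],410,False)) is not None],"pad front",.006)
fit([(x,226+e) for x in range(286,302) if (e:=edge(L[226:240,x][3:],420)) is not None],"pad far +3px",.006)
fit([(x,245+e) for x in range(286,302) if (e:=edge(L[245:256,x],420,False)) is not None],"pad near",.006)
# outer rim
fit([(304+e,y) for y in range(231,252) if (e:=edge(L[y,304:312],380)) is not None],"rim front out",.005)
fit([(x,225+e) for x in range(284,304) if (e:=edge(L[225:232,x],380,False)) is not None],"rim far out",.005)
fit([(x,251+e) for x in range(284,304) if (e:=edge(L[251:258,x],380)) is not None],"rim near out",.005)
# stem
fit([(x,232+np.average(np.arange(16),weights=np.clip(470-L[232:248,x],0,None)**2)) for x in range(246,279)],"stem",.008)
for y in range(232,248): print(y,L[y,226:250].tolist())
E
```

```text
roof top c [ 471.  -378.5] size [113.3 156.9] ang 2.75 px [332.6 217.9] [388.4 259.9]
roof front dir 1.83 pt [ 473.3 -307.9] 32
roof back dir 2.5 pt [ 476.3 -455.4] 32
roof far dir 92.39 pt [ 526.1 -373.9] 43
roof near dir 94.03 pt [ 416.5 -378.9] 42
pad rear dir 0.23 pt [ 455.3 -169.4] 17
pad front dir 179.71 pt [ 453.8 -230.9] 17
pad far +3px dir 90.16 pt [ 497.9 -204.8] 16
pad near dir 89.39 pt [ 427.7 -198.2] 16
rim front out dir 179.31 pt [ 461.7 -238.2] 21
rim far out dir 90.62 pt [ 497.1 -200.1] 20
rim near out dir 90.38 pt [ 419.7 -193.9] 20
stem dir 89.34 pt [ 458.9 -110. ] 33
232 [474, 475, 474, 478, 476, 478, 481, 477, 478, 476, 477, 473, 471, 478, 474, 476, 476, 478, 475, 474, 474, 478, 472, 471]
233 [475, 474, 477, 478, 470, 467, 467, 469, 466, 461, 469, 471, 470, 472, 470, 476, 476, 474, 475, 479, 473, 476, 475, 475]
234 [476, 478, 480, 457, 398, 382, 387, 382, 374, 387, 409, 413, 412, 413, 424, 470, 481, 477, 473, 474, 477, 475, 475, 475]
235 [475, 486, 467, 375, 270, 240, 242, 245, 245, 253, 285, 295, 295, 295, 329, 449, 488, 483, 480, 475, 481, 475, 475, 474]
236 [48
[... 792 characters left out ...]
 144, 151, 157, 148, 142, 237, 386, 411, 402, 408, 406, 399, 396, 401, 392]
243 [480, 489, 459, 279, 158, 159, 160, 154, 146, 142, 146, 152, 145, 150, 262, 440, 476, 476, 472, 475, 475, 474, 473, 472]
244 [478, 486, 464, 351, 267, 258, 260, 257, 234, 229, 226, 229, 229, 231, 303, 446, 488, 485, 480, 484, 484, 485, 484, 483]
245 [474, 483, 477, 438, 403, 402, 405, 406, 393, 387, 389, 388, 389, 381, 408, 464, 482, 480, 480, 477, 479, 481, 481, 478]
246 [472, 479, 480, 474, 470, 473, 474, 475, 472, 475, 472, 477, 474, 469, 472, 476, 476, 484, 475, 480, 478, 480, 477, 477]
247 [474, 478, 480, 479, 479, 482, 476, 485, 485, 487, 482, 481, 482, 484, 483, 479, 479, 480, 479, 479, 479, 479, 481, 473]
```

```bash
python3 - <<'E'
from h import *
f=lambda n,u,z:(plane(n,u,z)*1000).round(1)
print("front bottom",f("top",(168.3,242.5),.004),"rear top",f("top",(148.8,241.7),.02),"rear tooth",f("top",(148.5,241.7),.035))
print("sides",f("top",(159,231.2),.02),f("top",(157,252),.02))
# scene: base bottom corners
for p in ((146.5,175),(154,184),(160,184),(171,175)): print("scene",p,f("scene",p,.004))
print("teeth ends top", f("top",(150,233.5),.033),f("top",(147.3,250),.033)," scene",f("scene",(163,163.5),.035),f("scene",(147,168.5),.035))
print("arch apex", f("top",(166.5,242),.033))
for p in ((175,120),): pass
E
```

```text
front bottom [447.9 176.5   4. ] rear top [450.4 230.7  20. ] rear tooth [451.3 227.6  35. ]
sides [481.8 201.5  20. ] [420.5 205.6  20. ]
scene (146.5, 175) [427.  240.3   4. ]
scene (154, 184) [418.6 189.5   4. ]
scene (160, 184) [430.6 177.4   4. ]
scene (171, 175) [477.8 189.2   4. ]
teeth ends top [475.1 224.5  33. ] [427.  230.8  33. ]  scene [473.3 215.3  35. ] [426.7 227.8  35. ]
arch apex [451.  175.6  33. ]
```

```bash
python3 - <<'E'
from h import *
s=cv2.imread("pics/scene0.png"); t=cv2.imread("pics/top0.png")
crop(s,"m_s",(138,155,178,190),16); crop(t,"m_t",(140,224,176,260),15)
E
```

```text
(no output)
```

View pics/m_s.png

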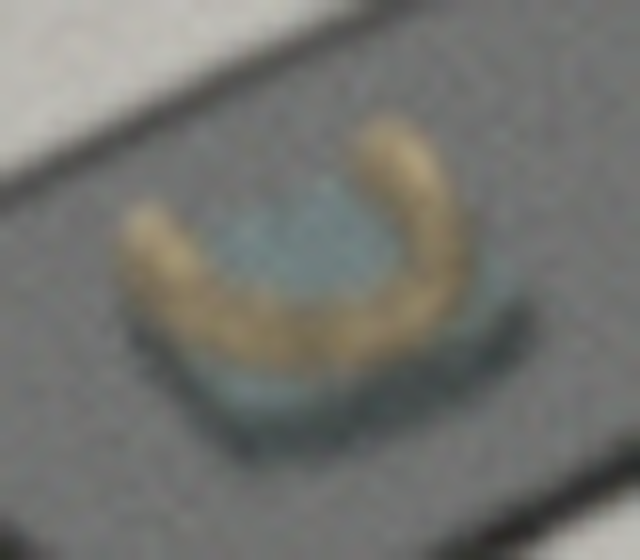

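View pics/m_t.png

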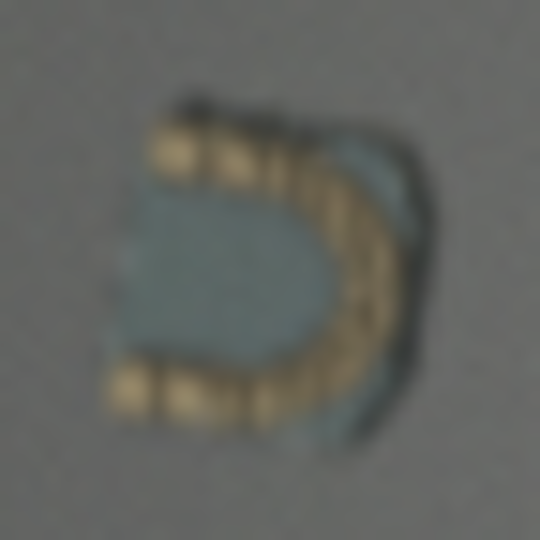

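Candidates in the top view: a yellow model at (157,199), a model with a blue-grey base and cream teeth at (157,242), and a green lookalike at (206,220). The one at (157,242) fits, and the enlarged crop confirms the blue-grey base. The bed is at (294,241), the grip at (235,240) and the chamber at (360,238).

Next I move above the model.

```bash
python3 -m inch '[{"translation":[0,-1.5,2],"spin":0},{"translation":[0,-3.1,4],"spin":0},{"translation":[0,-3.1,4],"spin":0},{"translation":[0,-3.1,4],"spin":0},{"translation":[0,-3.1,4],"spin":0},{"translation":[0,-3.1,4],"spin":0},{"translation":[0,-3.1,4],"spin":0},{"translation":[0,-3.1,4],"spin":0},{"translation":[0,-1.6,2],"spin":0},{"translation":[0,0,0],"spin":10},{"translation":[0,0,0],"spin":10},{"translation":[0,0,0],"spin":10},{"translation":[0,0,0],"spin":10},{"translation":[0,0,0],"spin":10},{"translation":[0,0,0],"spin":10},{"translation":[0,0,0],"spin":10},{"translation":[0,0,0],"spin":3.3},{"translation":[0,0,0],"spin":0}]' 0 20
cat > goal.py <<'E'
import sys
from h import *
# usage: goal.py x y z ang(deg of jaw axis)
x,y,z,a=map(float,sys.argv[1:])
s,M=st()
d=M.T@(np.array([x,y,z])-s["ee_pos"]); cur=np.degrees(np.arctan2(M[1,1],M[0,1]))
print("tool shift cm",np.round(d*100,2),"jaw ang",round(cur,2),"spin",round((cur-a+90)%180-90,2))
E
python3 goal.py 0.45 0.204 0.10 -8.5
```

```text
time: 2.35
ee_pos: [0.4519, 0.1897, 0.2036]
eef_rot: [-0.541, -0.45, 0.55, -0.45]
ft_force: [-0.1, 0.3, 0.9]
width: 0.0871
t 2.35 pos [0.4519 0.1897 0.2036] w 0.0871 F [-0.13  0.27  0.91]
[[-0.009  0.982 -0.189]
 [-0.008 -0.19  -0.982]
 [-1.    -0.008  0.009]]
tool shift cm [10.35 -0.38 -1.47] jaw ang -10.92 spin -2.42
```

```bash
python3 -m inch '[{"translation":[3,-0.1,-0.5],"spin":-1.2},{"translation":[4,-0.2,-0.5],"spin":-1.2},{"translation":[4,-0.1,-0.5],"spin":0},{"translation":[2,0,0],"spin":0},{"translation":[0,0,0],"spin":0}]' >/dev/null
python3 goal.py 0.45 0.204 0.023 -8.5; python3 - <<'E'
from h import *
shot("scene","s1",(110,110,220,200),7); shot("top","t1",(130,210,190,270),8)
E
```

```text
t 2.98 pos [0.4491 0.2046 0.0699] w 0.0871 F [-0.51 -0.06 -0.02]
[[-0.009  0.99  -0.138]
 [-0.007 -0.138 -0.99 ]
 [-1.    -0.008  0.009]]
tool shift cm [4.69 0.13 0.01] jaw ang -7.93 spin 0.57
```

View pics/s1.png

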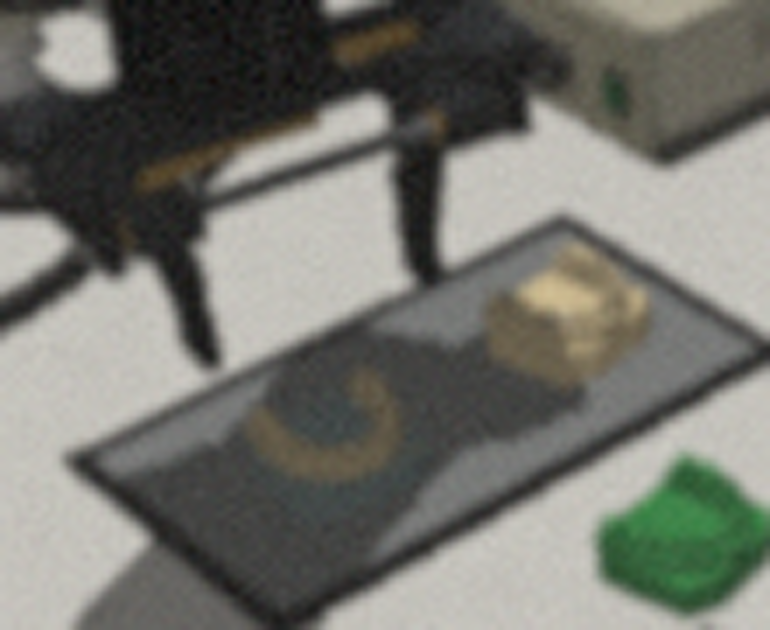

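View pics/t1.png

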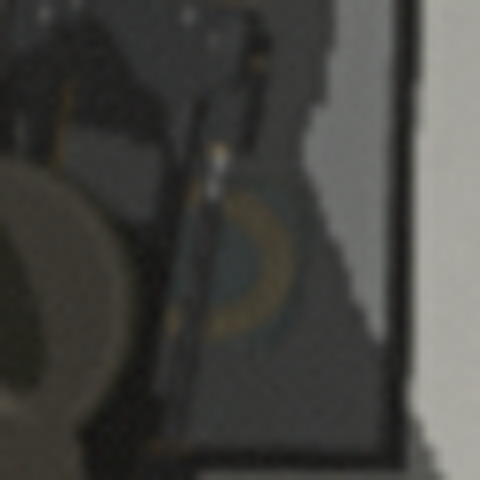

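```bash
python3 - <<'E'
from h import *
s,M=st()
for sg in(-1,1):
    p=s["ee_pos"]+M[:,0]*.017+sg*M[:,1]*.05; print(p.round(3),proj("scene",p).round(1),proj("top",p).round(1))
p=np.array([.45,.204,.02]); print(proj("scene",p),proj("top",p))
E
```

```text
t 3.08 pos [0.4503 0.2052 0.0717] w 0.0868 F [0.93 0.53 0.36]
[[-0.006  0.99  -0.139]
 [-0.006 -0.139 -0.99 ]
 [-1.    -0.006  0.006]]
[0.401 0.212 0.055] [141.  169.2] [151.5 259.9]
[0.5   0.198 0.054] [173.  156.8] [157.5 225.3]
[159.3845977  172.65526762] [157.83772883 241.96227456]
```

```bash
python3 - <<'E'
from h import *
s=cv2.imread("pics/s1_raw.png"); s=np.clip(s.astype(float)*2.2,0,255).astype(np.uint8)
for p in ((141,169.2),(173,156.8)): s[int(round(p[1])),int(round(p[0]))]=(0,0,255)
crop(s,"s1z",(125,135,190,190),12)
E
```

```text
(no output)
```

View pics/s1z.png

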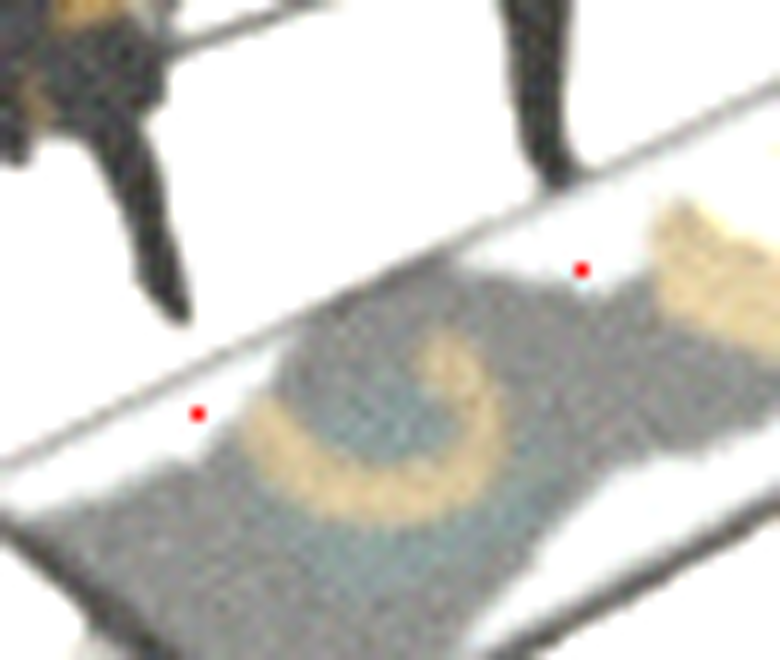

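```bash
python3 - <<'E'
from h import *
s=cv2.imread("pics/t1_raw.png"); s=np.clip(s.astype(float)*2.2,0,255).astype(np.uint8)
for p in ((151.5,259.9),(157.5,225.3)): s[int(round(p[1])),int(round(p[0]))]=(0,0,255)
crop(s,"t1z",(110,205,190,275),9)
E
```

```text
(no output)
```

View pics/t1z.png

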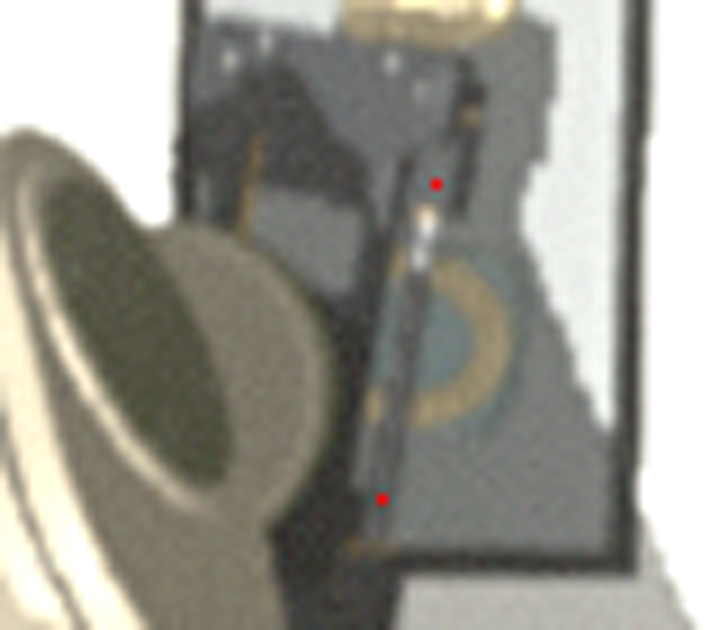

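```bash
python3 -m inch '[{"translation":[0,0,0],"spin":0},{"translation":[0,0,0],"spin":0},{"translation":[0,0,0],"spin":0}]' 0.15 20
python3 - <<'E'
from h import *
st()
s=shot("scene","s2"); s=np.clip(s.astype(float)*2.2,0,255).astype(np.uint8)
for p in ((141,169.2),(173,156.8)): s[int(round(p[1])),int(round(p[0]))]=(0,0,255)
crop(s,"s2z",(120,115,190,190),10)
E
```

```text
time: 3.45
ee_pos: [0.4518, 0.2061, 0.0743]
eef_rot: [-0.532, -0.464, 0.535, -0.464]
ft_force: [0.6, -0.8, -0.1]
width: 0.0747
t 3.45 pos [0.4518 0.2061 0.0743] w 0.0747 F [ 0.62 -0.79 -0.11]
[[-0.003  0.99  -0.138]
 [-0.003 -0.138 -0.99 ]
 [-1.    -0.002  0.003]]
```

View pics/s2z.png

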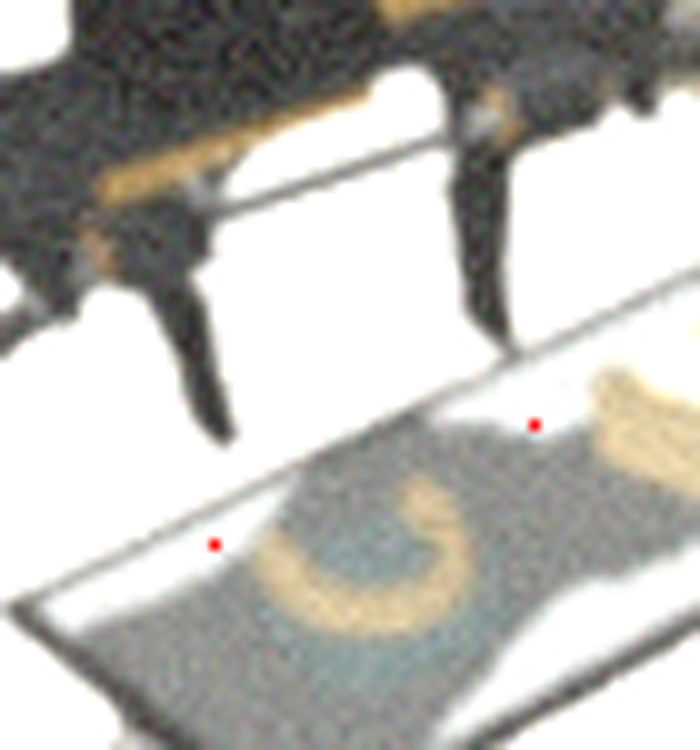

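```bash
python3 - <<'E'
from h import *
for z in(.05,.06,.07,.08,.09,.1): print(z,proj("scene",(.4518,.2061,z)).round(1), proj("scene",(.4518+.99*.037,.2061-.138*.037,z)).round(1),proj("scene",(.4518-.99*.037,.2061+.138*.037,z)).round(1))
for p in ((142.8,159),(170.8,149.8)): print([plane("scene",p,z)[:2].round(3) for z in (.057,.077,.09)])
E
```

```text
0.05 [157.9 163.8] [169.5 159.2] [145.9 168.5]
0.06 [157.4 161. ] [169.  156.4] [145.3 165.7]
0.07 [156.8 158.1] [168.6 153.6] [144.7 162.8]
0.08 [156.3 155.2] [168.1 150.7] [144.  159.9]
0.09 [155.7 152.3] [167.6 147.8] [143.4 156.9]
0.1 [155.1 149.3] [167.1 144.8] [142.7 153.9]
[array([0.43 , 0.247]), array([0.417, 0.221]), array([0.409, 0.204])]
[array([0.515, 0.229]), array([0.499, 0.203]), array([0.489, 0.186])]
```

```bash
python3 goal.py 0.45 0.204 0.04 -8.5; python3 -m inch '[{"translation":[1.2,-0.1,0.1],"spin":0.3},{"translation":[1.2,-0.1,0.1],"spin":0.2},{"translation":[1,0,0],"spin":0},{"translation":[0,0,0],"spin":0},{"translation":[0,0,0],"spin":0}]' 
python3 - <<'E'
from h import *
s,M=st()
im=shot("scene","s3"); im=np.clip(im.astype(float)*2.2,0,255).astype(np.uint8)
for d in (0,.017):
  p=proj("scene",s["ee_pos"]+M[:,0]*d);im[int(round(p[1])),int(round(p[0]))]=(0,0,255)
crop(im,"s3z",(120,115,190,190),10)
E
```

```text
t 3.50 pos [0.4519 0.2061 0.0743] w 0.0747 F [ 0.09 -0.2   0.41]
[[-0.003  0.99  -0.138]
 [-0.003 -0.138 -0.99 ]
 [-1.    -0.002  0.003]]
tool shift cm [ 3.43 -0.15  0.22] jaw ang -7.94 spin 0.56
time: 4.12
ee_pos: [0.4487, 0.2037, 0.0371]
eef_rot: [-0.534, -0.462, 0.538, -0.462]
ft_force: [0.9, 0.6, 0.4]
width: 0.0736
t 4.12 pos [0.4487 0.2037 0.0371] w 0.0736 F [0.91 0.58 0.4 ]
[[-0.004  0.989 -0.147]
 [-0.004 -0.147 -0.989]
 [-1.    -0.003  0.005]]
```

View pics/s3z.png

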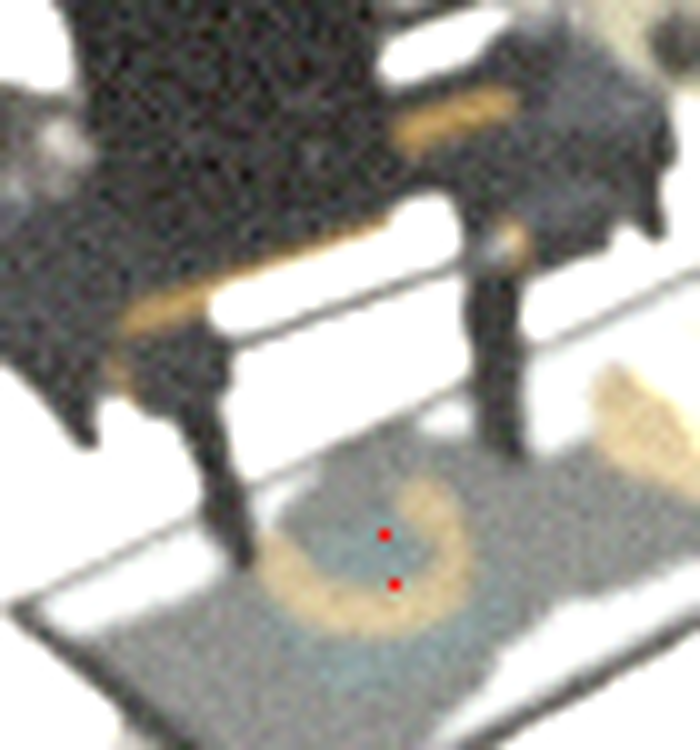

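```bash
python3 - <<'E'
from h import *
for z in (.05,.09,.12,.15,.2): print(z,proj("top",(.45,.2052,z)).round(1),proj("scene",(.45,.2052,z)).round(1))
im=shot("top","t3"); im=np.clip(im.astype(float)*2.2,0,255).astype(np.uint8)
crop(im,"t3z",(110,195,190,275),9)
E
```

```text
0.05 [154.9 242.5] [157.6 164.2]
0.09 [151.2 243.4] [155.3 152.7]
0.12 [148.3 244.1] [153.6 143.6]
0.15 [145.2 244.8] [151.8 134.2]
0.2 [139.7 246.1] [148.7 117.8]
```

View pics/t3z.png

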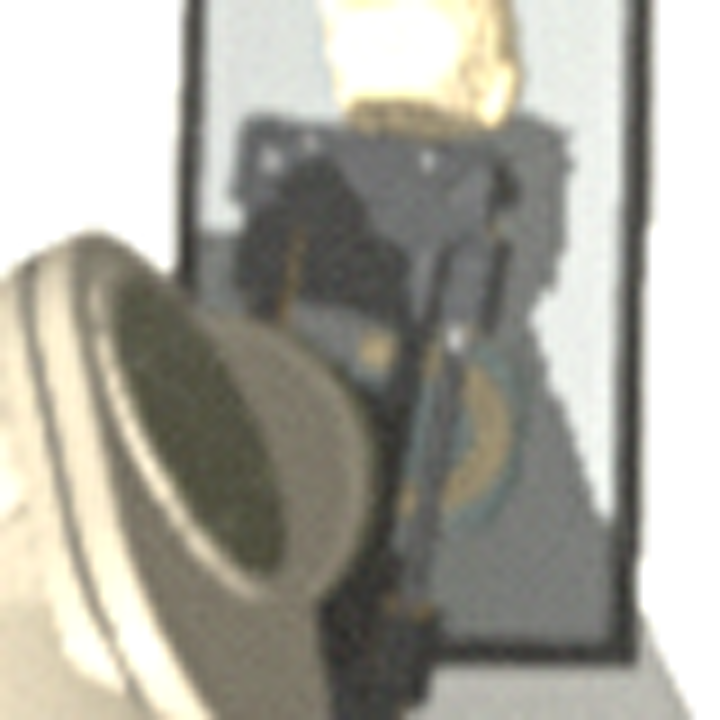

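```bash
python3 goal.py 0.45 0.204 0.024 -8.5; python3 -m inch '[{"translation":[0.7,0.1,0],"spin":0},{"translation":[0.6,0,0],"spin":0},{"translation":[0,0,0],"spin":0}]' 
python3 - <<'E'
from h import *
s,M=st()
im=shot("scene","s4"); im=np.clip(im.astype(float)*2.2,0,255).astype(np.uint8)
crop(im,"s4z",(120,115,190,190),10)
E
```

```text
t 4.22 pos [0.4488 0.2038 0.0373] w 0.0741 F [-0.04 -0.78 -0.87]
[[-0.004  0.989 -0.147]
 [-0.004 -0.147 -0.989]
 [-1.    -0.003  0.004]]
tool shift cm [ 1.33  0.12 -0.05] jaw ang -8.47 spin 0.03
time: 4.6
ee_pos: [0.45, 0.2038, 0.0237]
eef_rot: [-0.534, -0.462, 0.537, -0.462]
ft_force: [0.6, -0.2, 0.0]
width: 0.074
t 4.60 pos [0.45   0.2038 0.0237] w 0.0740 F [ 0.59 -0.21  0.03]
[[-0.003  0.989 -0.147]
 [-0.003 -0.147 -0.989]
 [-1.    -0.003  0.004]]
```

View pics/s4z.png

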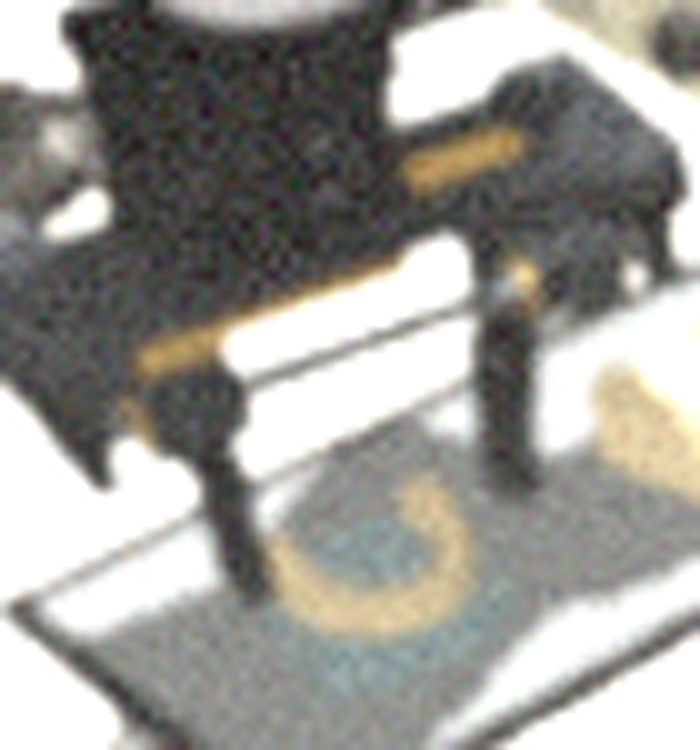

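```bash
python3 - <<'E'
from h import *
# t3/s3 pair (TCP .4488 .2038 .0373): bar mid in scene s3z: (235,350)-(465,265)
a=(120+35.0,115+30.8); b=(158,247)
for z in (.05,.07,.09,.11,.13): print(z,plane("scene",a,z)[:2].round(3),plane("top",b,z)[:2].round(3))
print(proj("scene",(.413,.195,.007)),proj("scene",(.413,.204,.03)))
im=shot("top","t4"); im=np.clip(im.astype(float)*2.2,0,255).astype(np.uint8)
crop(im,"t4z",(130,205,190,275),11)
E
```

```text
0.05 [0.499 0.29 ] [0.437 0.196]
0.07 [0.484 0.262] [0.439 0.191]
0.09 [0.469 0.235] [0.44  0.186]
0.11 [0.454 0.207] [0.442 0.181]
0.13 [0.439 0.18 ] [0.443 0.177]
[151.08888369 183.21728226] [147.92908005 175.54212101]
```

View pics/t4z.png

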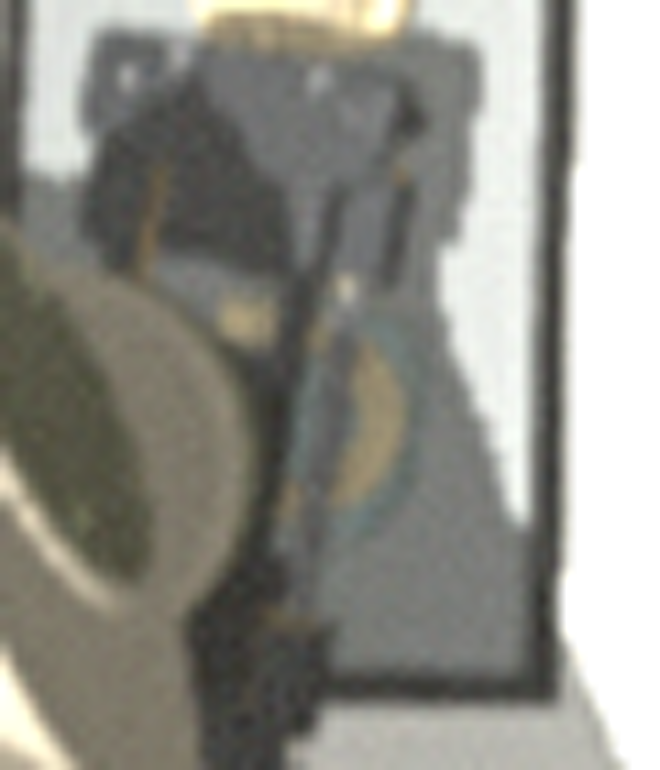

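```bash
python3 -m inch '[{"translation":[0,0,0],"spin":0},{"translation":[0,0,0],"spin":0},{"translation":[0,0,0],"spin":0},{"translation":[0,0,0],"spin":0}]' 0.4 8
python3 - <<'E'
from h import *
s,M=st()
im=shot("scene","s5"); im=np.clip(im.astype(float)*2.2,0,255).astype(np.uint8)
crop(im,"s5z",(120,115,190,190),10)
E
```

```text
time: 5.2
ee_pos: [0.4506, 0.2041, 0.0246]
eef_rot: [-0.535, -0.461, 0.537, -0.462]
ft_force: [-0.7, -1.0, -0.5]
width: 0.0529
t 5.20 pos [0.4506 0.2041 0.0246] w 0.0529 F [-0.71 -1.03 -0.55]
[[-0.002  0.989 -0.147]
 [-0.002 -0.147 -0.989]
 [-1.    -0.002  0.003]]
```

View pics/s5z.png

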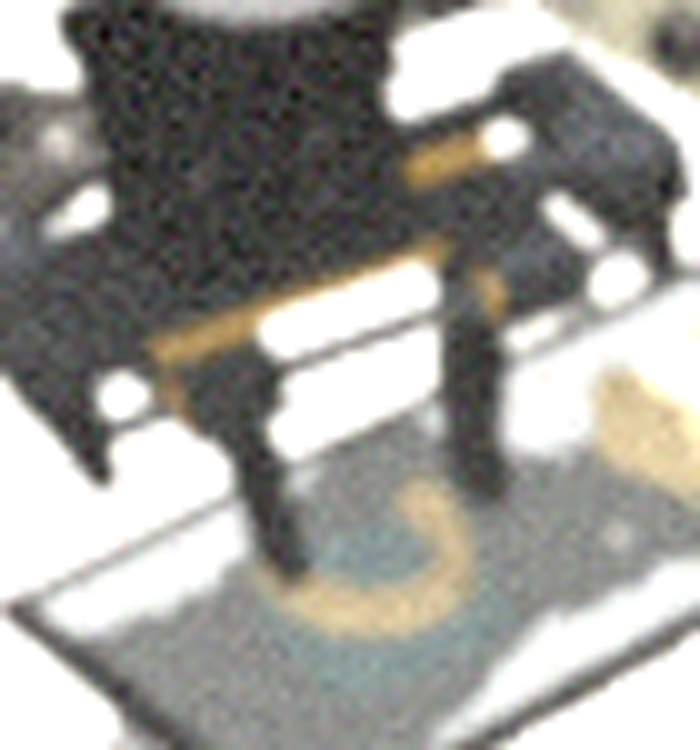

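```bash
python3 - <<'E'
from h import *
from scipy.optimize import least_squares
def tri(a,b):
    f=lambda p:np.r_[proj("scene",p)-a,proj("top",p)-b]
    s=least_squares(f,[.45,.2,.1]); return s.x.round(4),s.fun.round(1)
print(tri((169.7,139),(160.6,232.6)),tri((172,141.8),(161.4,231.1)),tri((131.5,152),(155.6,262.2)))
E
```

```text
(array([0.4813, 0.1696, 0.1368]), array([ 0.3,  0. , -0.2,  0.2])) (array([0.4858, 0.1695, 0.1259]), array([-0.1, -0. ,  0.1, -0.1])) (array([0.3903, 0.191 , 0.1269]), array([ 5.5,  0.4, -3.3,  4.6]))
```

```bash
python3 - <<'E'
from h import *
for z in (.02,.025,.03,.035,.04): print(z,proj("scene",(.41,.200,z)).round(1),proj("scene",(.49,.189,z)).round(1),"|",proj("scene",(.424,.198,z)).round(1),proj("scene",(.477,.191,z)).round(1))
E
python3 goal.py 0.450 0.204 0.010 -8.5
```

```text
0.02 [148.4 179.4] [173.7 169. ] | [153.  177.5] [169.7 170.6]
0.025 [148.1 178. ] [173.5 167.6] | [152.7 176.1] [169.5 169.2]
0.03 [147.8 176.6] [173.3 166.2] | [152.4 174.8] [169.2 167.8]
0.035 [147.5 175.2] [173.1 164.9] | [152.1 173.4] [169.  166.5]
0.04 [147.2 173.8] [172.8 163.5] | [151.9 172. ] [168.8 165.1]
t 5.25 pos [0.4506 0.2041 0.0246] w 0.0533 F [-0.43 -0.39 -0.08]
[[-0.002  0.989 -0.147]
 [-0.002 -0.147 -0.989]
 [-1.    -0.002  0.003]]
tool shift cm [ 1.47 -0.06  0.02] jaw ang -8.47 spin 0.03
```

```bash
python3 -m inch '[{"translation":[0,0,0],"spin":0},{"translation":[0,0,0],"spin":0},{"translation":[0.5,0,0],"spin":0},{"translation":[0.5,0,0],"spin":0},{"translation":[0.2,0,0],"spin":0},{"translation":[0,0,0],"spin":0}]' 0.15 8
python3 - <<'E'
from h import *
s,M=st()
im=shot("scene","s6"); im=np.clip(im.astype(float)*2.2,0,255).astype(np.uint8)
crop(im,"s6z",(120,115,190,190),10)
E
```

```text
time: 6.0
ee_pos: [0.4503, 0.204, 0.0115]
eef_rot: [-0.534, -0.462, 0.537, -0.462]
ft_force: [-0.5, 0.3, -0.8]
width: 0.0742
t 6.00 pos [0.4503 0.204  0.0115] w 0.0742 F [-0.52  0.29 -0.84]
[[-0.002  0.989 -0.147]
 [-0.003 -0.147 -0.989]
 [-1.    -0.002  0.003]]
```

View pics/s6z.png

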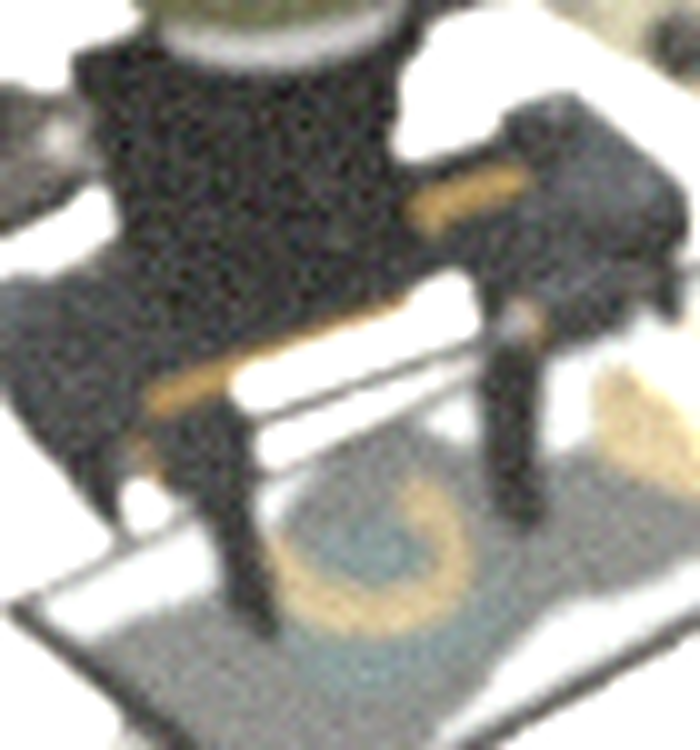

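```bash
python3 -m inch '[{"translation":[0.5,0,0],"spin":0},{"translation":[0.4,0,0],"spin":0},{"translation":[0.3,0,0],"spin":0},{"translation":[0.2,0,0],"spin":0},{"translation":[0,0,0],"spin":0}]' 
python3 - <<'E'
from h import *
s,M=st()
im=shot("scene","s7"); im=np.clip(im.astype(float)*2.2,0,255).astype(np.uint8)
crop(im,"s7z",(120,115,190,190),10)
E
```

```text
time: 6.68
ee_pos: [0.4504, 0.204, -0.0034]
eef_rot: [-0.534, -0.461, 0.537, -0.462]
ft_force: [0.3, -0.4, -0.4]
width: 0.0741
t 6.67 pos [ 0.4504  0.204  -0.0034] w 0.0741 F [ 0.3  -0.42 -0.38]
[[-0.002  0.989 -0.147]
 [-0.003 -0.147 -0.989]
 [-1.    -0.002  0.003]]
```

View pics/s7z.png

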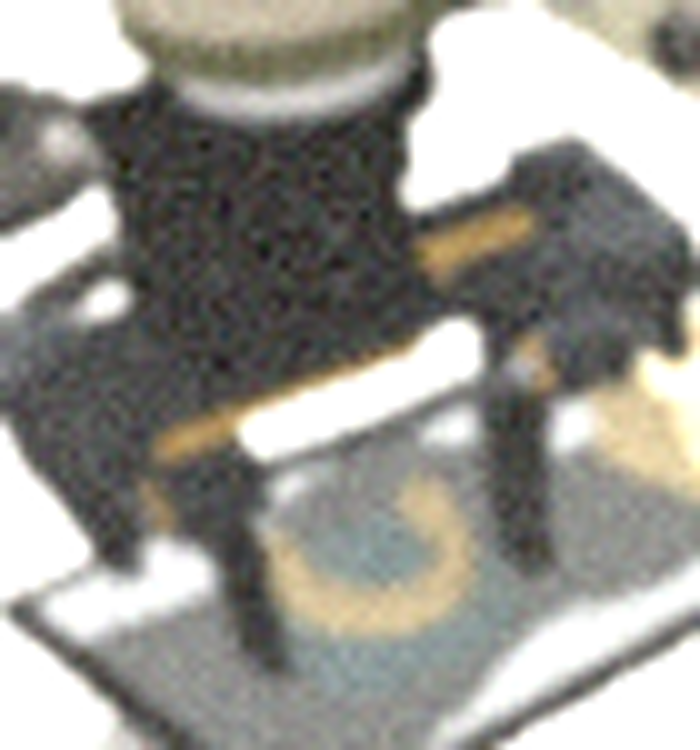

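```bash
python3 -m inch '[{"translation":[0,0,0],"spin":0},{"translation":[0,0,0],"spin":0},{"translation":[0,0,0],"spin":0},{"translation":[0,0,0],"spin":0},{"translation":[0,0,0],"spin":0}]' 0.5 20
python3 - <<'E'
from h import *
s,M=st()
E
```

```text
time: 7.35
ee_pos: [0.4505, 0.2041, -0.0031]
eef_rot: [-0.534, -0.462, 0.537, -0.462]
ft_force: [-0.4, -0.3, -0.7]
width: 0.0605
t 7.35 pos [ 0.4505  0.2041 -0.0031] w 0.0605 F [-0.41 -0.29 -0.65]
[[-0.002  0.989 -0.147]
 [-0.002 -0.147 -0.989]
 [-1.    -0.002  0.003]]
```

```bash
python3 -m inch '[{"translation":[-0.5,0,0],"spin":0},{"translation":[-1,0,0],"spin":0},{"translation":[-2,0,0],"spin":0},{"translation":[-2,0,0],"spin":0},{"translation":[-1,0,0],"spin":0},{"translation":[0,0,0],"spin":0}]' 
python3 - <<'E'
from h import *
s,M=st()
im=shot("scene","s8"); im=np.clip(im.astype(float)*1.8,0,255).astype(np.uint8)
crop(im,"s8z",(110,90,190,190),7)
im=shot("top","t8"); im=np.clip(im.astype(float)*1.8,0,255).astype(np.uint8)
crop(im,"t8z",(120,200,190,275),8)
E
```

```text
time: 8.1
ee_pos: [0.4507, 0.2041, 0.066]
eef_rot: [-0.535, -0.461, 0.536, -0.462]
ft_force: [-1.2, 0.2, -1.5]
width: 0.0603
t 8.10 pos [0.4507 0.2041 0.066 ] w 0.0603 F [-1.23  0.24 -1.53]
[[-0.001  0.989 -0.148]
 [-0.002 -0.148 -0.989]
 [-1.    -0.001  0.002]]
```

View pics/s8z.png

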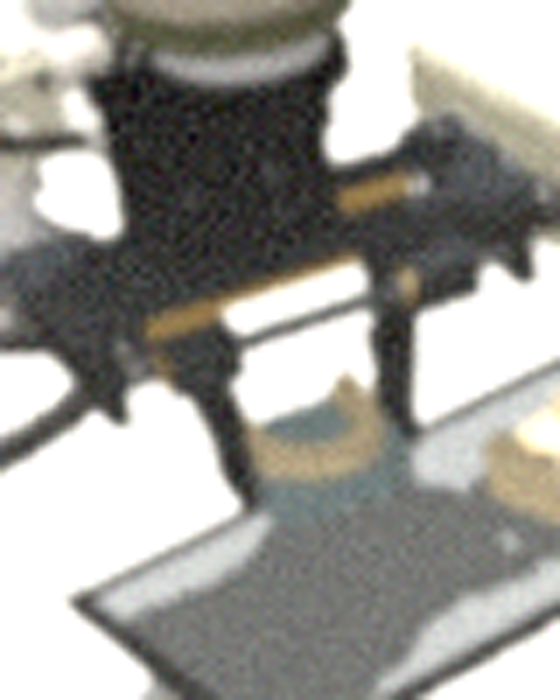

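View pics/t8z.png

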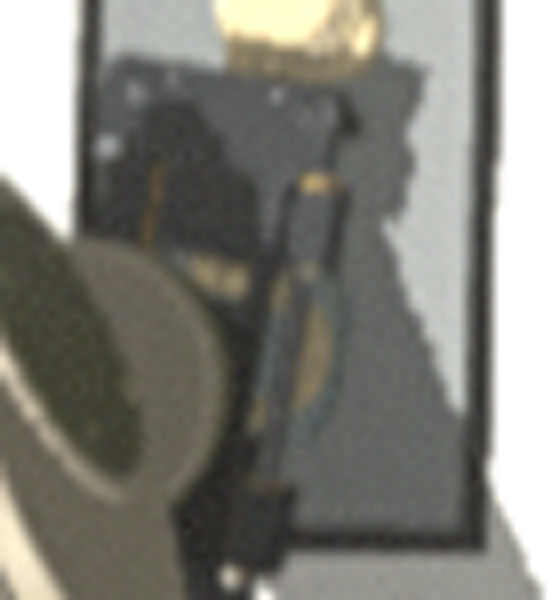

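```bash
python3 -m inch '[{"translation":[0,0,0],"spin":-3},{"translation":[0,0,1],"spin":-3},{"translation":[0,0,2],"spin":-2},{"translation":[0,0.1,3],"spin":0},{"translation":[0,0.1,4],"spin":0},{"translation":[0,0.1,4],"spin":0},{"translation":[0,0.1,4],"spin":0},{"translation":[0,0.1,4],"spin":0},{"translation":[0,0.1,4],"spin":0},{"translation":[0,0.1,4],"spin":0},{"translation":[0,0.1,4],"spin":0},{"translation":[0,0.1,3],"spin":0},{"translation":[0,0,2],"spin":0},{"translation":[0,0,1],"spin":0},{"translation":[0,0,0],"spin":0},{"translation":[0,0,0],"spin":0}]' >/dev/null; python3 goal.py 0.4584 -0.2015 0.03 -0.6
```

```text
t 10.20 pos [ 0.4492 -0.2082  0.0564] w 0.0604 F [-0.    0.79 -1.7 ]
[[-0.02   1.    -0.   ]
 [-0.008 -0.    -1.   ]
 [-1.    -0.02   0.008]]
tool shift cm [ 2.62  0.98 -0.7 ] jaw ang -0.02 spin 0.58
```

```bash
python3 -m inch '[{"translation":[0,0.5,-0.4],"spin":0.3},{"translation":[0,0.4,-0.3],"spin":0.3},{"translation":[0,0,0],"spin":0},{"translation":[0,0,0],"spin":0}]' >/dev/null; python3 goal.py 0.4584 -0.2015 0.03 -0.6
python3 - <<'E'
from h import *
im=shot("scene","s9",(215,170,305,285),6)
im=shot("top","t9",(265,205,325,275),8)
E
```

```text
t 10.70 pos [ 0.4595 -0.1984  0.0561] w 0.0598 F [-0.48 -0.67 -1.19]
[[-0.02   1.    -0.008]
 [-0.007 -0.008 -1.   ]
 [-1.    -0.02   0.008]]
tool shift cm [ 2.62 -0.06  0.29] jaw ang -0.46 spin 0.14
```

View pics/s9.png

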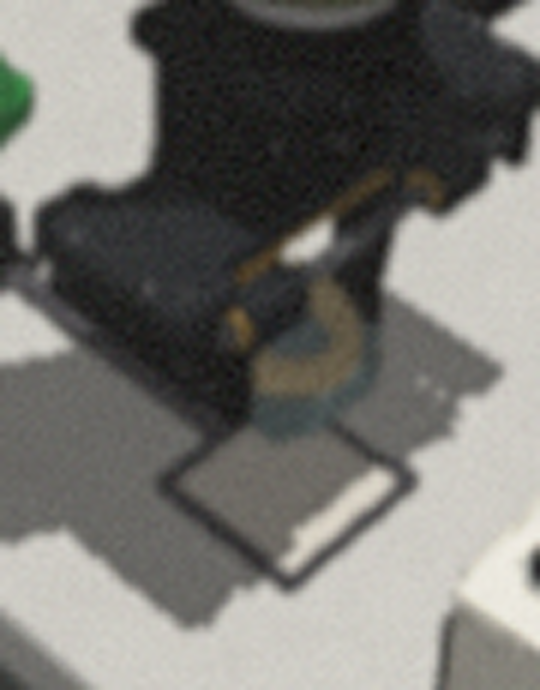

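View pics/t9.png

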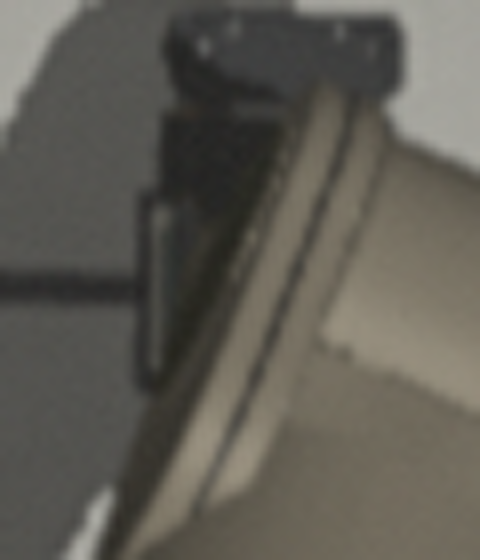

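```bash
python3 - <<'E'
from h import *
im=cv2.imread("pics/s9_raw.png"); a=im.astype(int)
for p in [(.4365,-.228),(.4825,-.228),(.4585,-.228),(.4285,-.215),(.4905,-.215)]: print(p,proj("scene",(*p,.063)).round(1))
e=np.clip(im.astype(float)*1.8,0,255).astype(np.uint8); crop(e,"s9z",(245,210,290,250),16)
E
```

```text
(0.4365, -0.228) [266.5 244.9]
(0.4825, -0.228) [280.1 233.8]
(0.4585, -0.228) [273.1 239.5]
(0.4285, -0.215) [259.7 243.7]
(0.4905, -0.215) [278.1 229. ]
```

View pics/s9z.png

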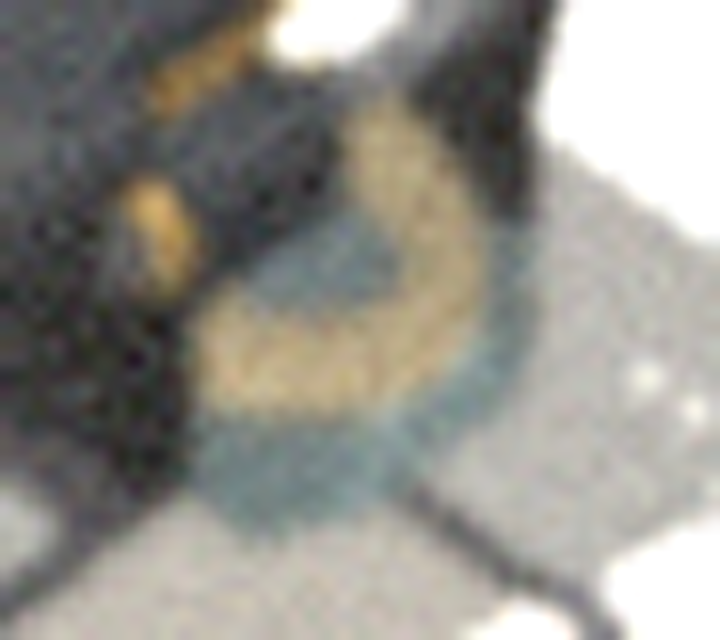

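```bash
python3 -m inch '[{"translation":[1,0,0.1],"spin":0},{"translation":[1.2,0,0.1],"spin":0},{"translation":[1.2,0,0.1],"spin":0},{"translation":[0.8,0,0],"spin":0},{"translation":[0,0,0],"spin":0},{"translation":[0,0,0],"spin":0}]' >/dev/null; python3 goal.py 0.4584 -0.2015 0.0 -0.6
python3 - <<'E'
from h import *
im=shot("scene","s10"); e=np.clip(im.astype(float)*1.8,0,255).astype(np.uint8); crop(e,"s10z",(232,210,297,275),11)
E
```

```text
t 11.55 pos [ 0.4576 -0.2024  0.0103] w 0.0598 F [-0.51 -0.14 -1.15]
[[-0.021  1.    -0.009]
 [-0.007 -0.009 -1.   ]
 [-1.    -0.021  0.008]]
tool shift cm [ 1.03  0.11 -0.1 ] jaw ang -0.53 spin 0.07
```

View pics/s10z.png

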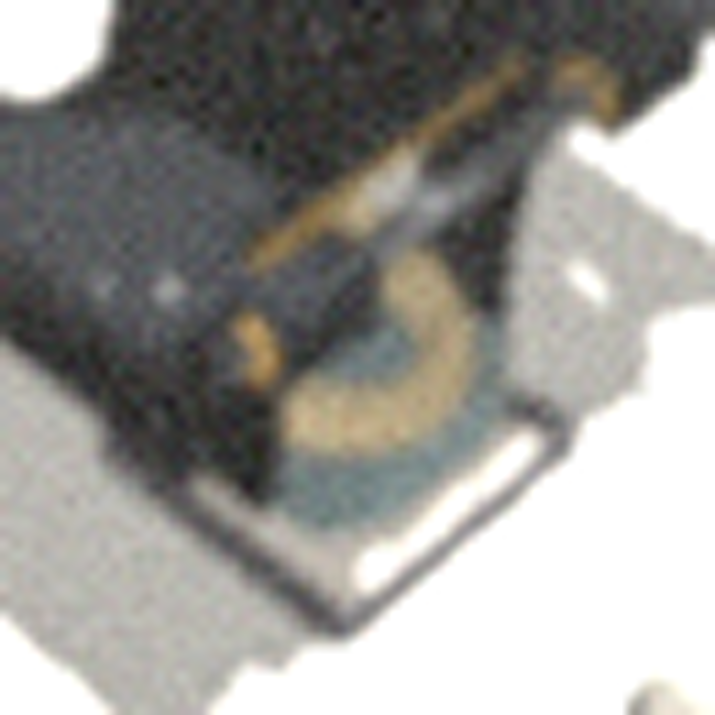

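```bash
python3 -m inch '[{"translation":[0.4,0.1,0],"spin":0},{"translation":[0.3,0,0],"spin":0},{"translation":[0,0,0],"spin":0}]' >/dev/null; python3 goal.py 0.4584 -0.2015 -0.002 -0.6
python3 - <<'E'
from h import *
im=shot("scene","s11"); e=np.clip(im.astype(float)*1.8,0,255).astype(np.uint8); crop(e,"s11z",(232,210,297,275),11)
E
```

```text
t 11.97 pos [ 0.459  -0.2024  0.0035] w 0.0605 F [-0.52  0.21 -1.61]
[[-0.02   1.    -0.009]
 [-0.007 -0.009 -1.   ]
 [-1.    -0.02   0.008]]
tool shift cm [ 0.55 -0.05 -0.09] jaw ang -0.51 spin 0.09
```

View pics/s11z.png

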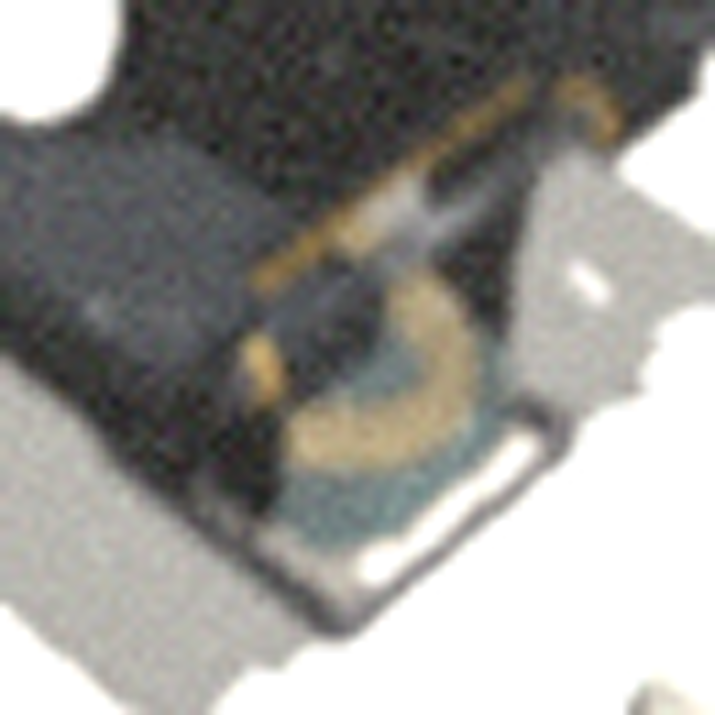

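```bash
python3 -m inch '[{"translation":[0.3,-0.05,0],"spin":0},{"translation":[0.2,0,0],"spin":0},{"translation":[0,0,0],"spin":0}]' ; python3 goal.py 0.4584 -0.2015 -0.003 -0.6
python3 - <<'E'
from h import *
im=shot("scene","s12"); e=np.clip(im.astype(float)*1.8,0,255).astype(np.uint8); crop(e,"s12z",(232,210,297,275),11)
E
```

```text
time: 12.4
ee_pos: [0.4585, -0.2025, -0.0017]
eef_rot: [-0.495, -0.501, 0.509, -0.495]
ft_force: [-1.0, 0.5, -1.5]
width: 0.0601
t 12.40 pos [ 0.4585 -0.2025 -0.0017] w 0.0601 F [-1.    0.45 -1.54]
[[-0.02   1.    -0.009]
 [-0.007 -0.009 -1.   ]
 [-1.    -0.02   0.008]]
tool shift cm [ 0.13 -0.01 -0.1 ] jaw ang -0.51 spin 0.09
```

View pics/s12z.png

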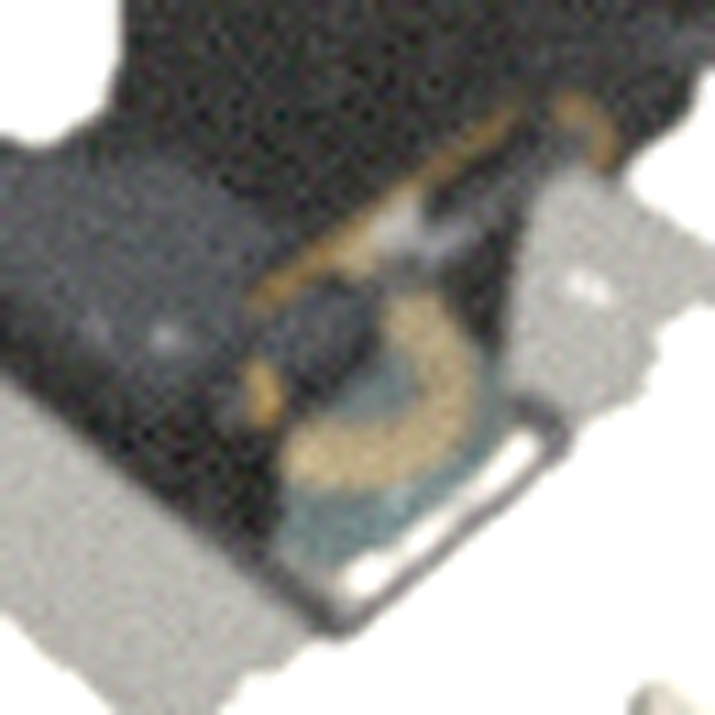

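```bash
python3 -m inch '[{"translation":[0.1,0,0.1],"spin":0},{"translation":[0,0,0],"spin":0}]' >/dev/null; python3 -m inch '[{"translation":[0,0,0],"spin":0},{"translation":[0,0,0],"spin":0},{"translation":[0,0,0],"spin":0},{"translation":[0,0,0],"spin":0}]' 0.13 20
python3 - <<'E'
from h import *
im=shot("scene","s13"); e=np.clip(im.astype(float)*1.8,0,255).astype(np.uint8); crop(e,"s13z",(232,210,297,275),11)
E
```

```text
time: 13.2
ee_pos: [0.4591, -0.2038, -0.0021]
eef_rot: [-0.496, -0.5, 0.509, -0.495]
ft_force: [0.2, -0.1, 0.5]
width: 0.0751
```

View pics/s13z.png

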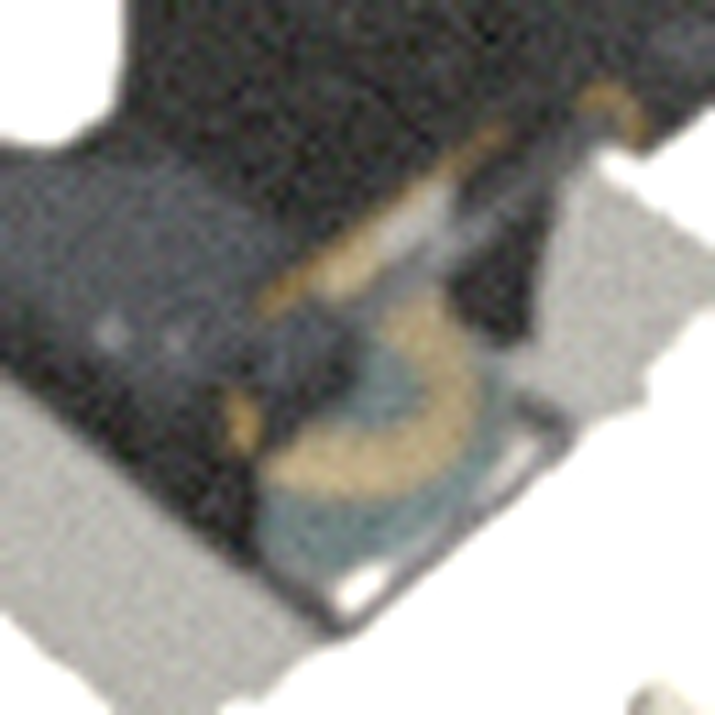

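```bash
python3 -m inch '[{"translation":[-1,0,0],"spin":0},{"translation":[-2,0,0],"spin":0},{"translation":[-3,0,0],"spin":0},{"translation":[-3,0,0],"spin":0},{"translation":[-2,0,-2],"spin":0},{"translation":[0,0,-4],"spin":0},{"translation":[0,0,-5],"spin":0},{"translation":[0,0,-5],"spin":0},{"translation":[0,0,-2],"spin":0},{"translation":[0,0,0],"spin":0}]' 
python3 - <<'E'
from h import *
im=shot("scene","s14"); e=np.clip(im.astype(float)*1.5,0,255).astype(np.uint8); crop(e,"s14z",(192,190,297,275),7)
im=shot("top","t14"); e=np.clip(im.astype(float)*1.5,0,255).astype(np.uint8); crop(e,"t14z",(215,215,325,265),7)
E
```

```text
time: 14.5
ee_pos: [0.4643, -0.0196, 0.1168]
eef_rot: [-0.498, -0.498, 0.508, -0.496]
ft_force: [0.5, -0.8, -0.4]
width: 0.0757
```

View pics/s14z.png

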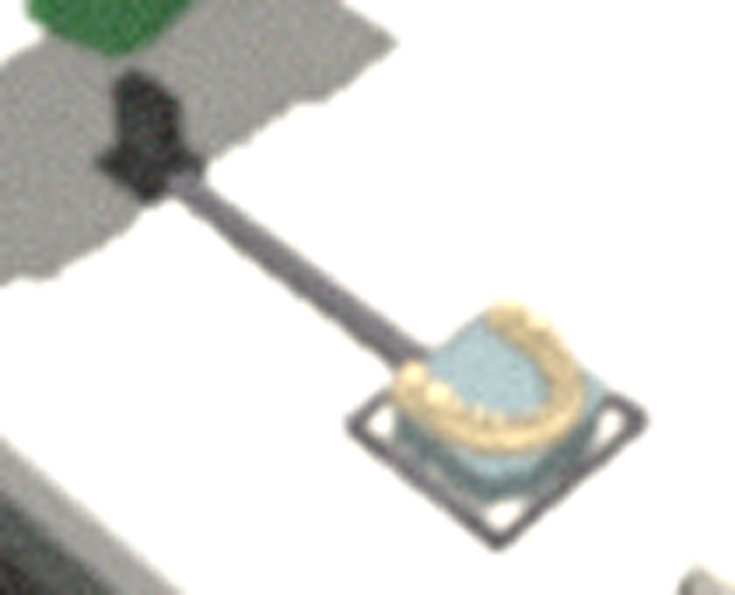

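View pics/t14z.png

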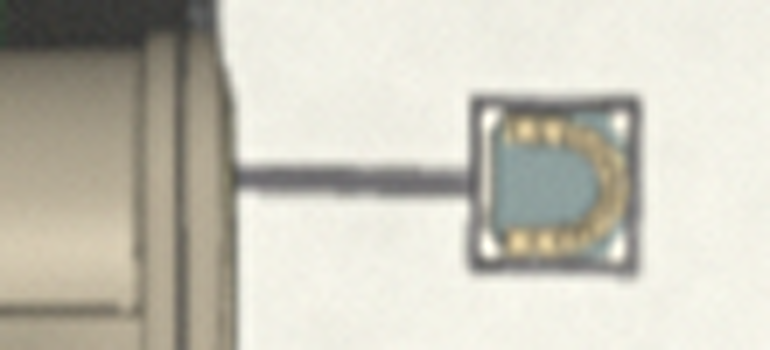

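```bash
python3 - <<'E'
from h import *
print(plane("scene",(213.2,202.5),.042).round(4)); print(proj("scene",(.4602,-.0237,.042)))
t=cv2.imread("pics/top0.png")
print(plane("top",(235.3,239.4),.02).round(4))
im=cv2.imread("pics/t14_raw.png");L=lum(im.astype(int))
c=[(x,232+np.average(np.arange(16),weights=np.clip(470-L[232:248,x],0,None)**2)) for x in range(252,279)]
P=np.array([plane("top",p,.008)[:2] for p in c]);print(np.polyfit(P[:,1],P[:,0],1), P.mean(0))
E
python3 goal.py 0.4602 -0.0237 0.05 -0.6
```

```text
[ 0.4599 -0.0231  0.042 ]
[213.44684197 202.54231447]
[ 0.461 -0.025  0.02 ]
[0.0133913 0.4603669] [ 0.45884576 -0.11359116]
t 14.60 pos [ 0.4643 -0.0215  0.1166] w 0.0755 F [-0.45 -0.63  0.21]
[[-0.012  1.    -0.016]
 [-0.009 -0.016 -1.   ]
 [-1.    -0.012  0.009]]
tool shift cm [ 6.67 -0.32  0.17] jaw ang -0.91 spin -0.31
```

```bash
python3 -m inch '[{"translation":[2,-0.2,0.1],"spin":0},{"translation":[3,-0.1,0.1],"spin":0},{"translation":[1.6,0,0],"spin":0},{"translation":[0,0,0],"spin":0}]' >/dev/null;python3 goal.py 0.4604 -0.0237 0.004 -0.7
python3 - <<'E'
from h import *
im=shot("scene","s15"); e=np.clip(im.astype(float)*1.8,0,255).astype(np.uint8); crop(e,"s15z",(175,150,255,230),9)
E
```

```text
t 15.10 pos [ 0.461  -0.0307  0.0502] w 0.0756 F [ 0.17 -0.64  0.33]
[[-0.01   1.    -0.025]
 [-0.01  -0.025 -1.   ]
 [-1.    -0.01   0.01 ]]
tool shift cm [ 4.61 -0.03 -0.75] jaw ang -1.43 spin -0.73
```

View pics/s15z.png

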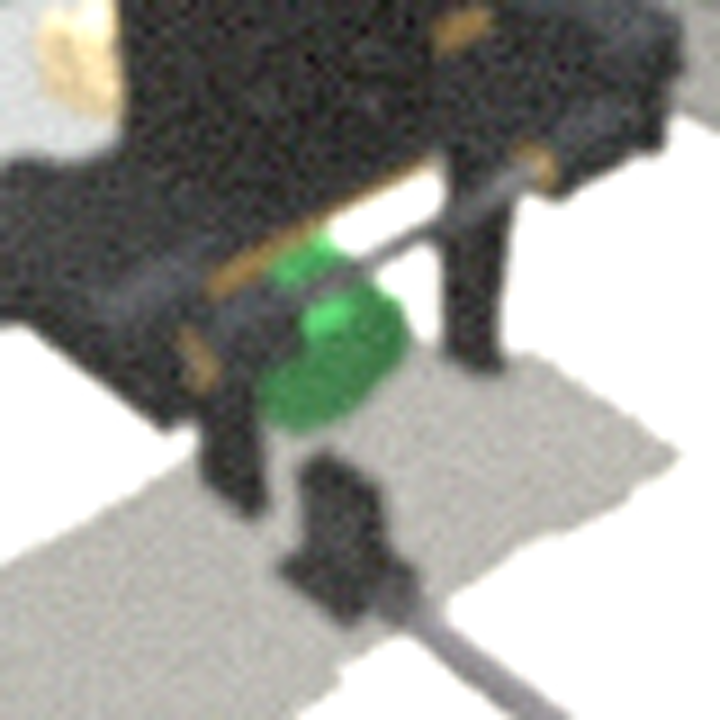

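```bash
python3 -m inch '[{"translation":[1.2,0,-0.4],"spin":-0.4},{"translation":[1.2,0,-0.3],"spin":-0.3},{"translation":[1.2,0,0],"spin":0},{"translation":[0.8,0,0],"spin":0},{"translation":[0,0,0],"spin":0}]' >/dev/null;python3 goal.py 0.4604 -0.0237 0.004 -0.7
python3 - <<'E'
from h import *
im=shot("scene","s16"); e=np.clip(im.astype(float)*1.8,0,255).astype(np.uint8); crop(e,"s16z",(175,150,255,230),9)
E
```

```text
t 15.78 pos [ 0.4621 -0.0242  0.0049] w 0.0757 F [0.33 0.22 0.27]
[[-0.007  1.    -0.013]
 [-0.01  -0.013 -1.   ]
 [-1.    -0.007  0.01 ]]
tool shift cm [ 0.09 -0.17 -0.05] jaw ang -0.72 spin -0.02
```

View pics/s16z.png

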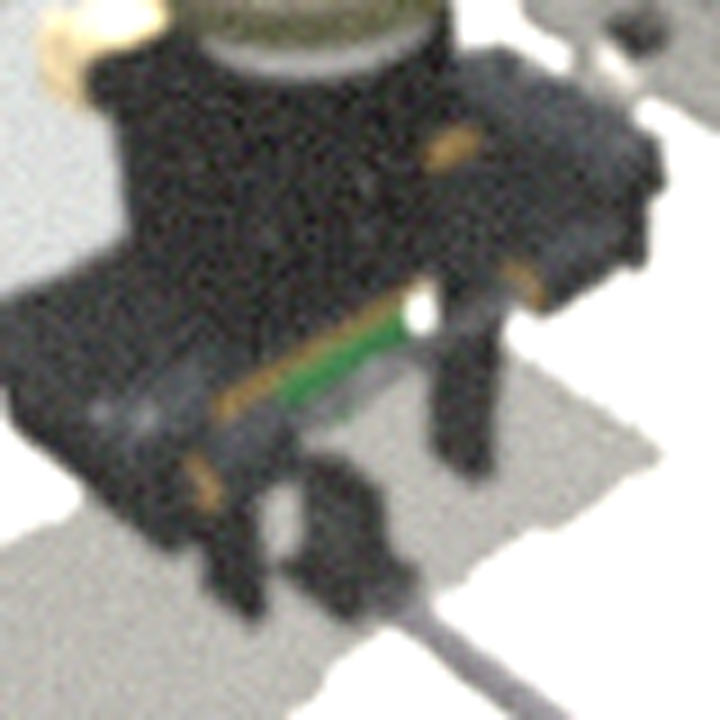

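```bash
python3 -m inch '[{"translation":[0,-0.17,0],"spin":0},{"translation":[0,0,0],"spin":0},{"translation":[0,0,0],"spin":0},{"translation":[0,0,0],"spin":0},{"translation":[0,0,0],"spin":0},{"translation":[0,0,0],"spin":0},{"translation":[0,0,0],"spin":0},{"translation":[0,0,0],"spin":0}]' 1 20
python3 - <<'E'
from h import *
st()
im=shot("scene","s17"); e=np.clip(im.astype(float)*1.8,0,255).astype(np.uint8); crop(e,"s17z",(175,150,285,270),6)
im=shot("top","t17");crop(im,"t17z",(215,205,405,275),4)
L=lum(im.astype(int))
c=[(x,232+np.average(np.arange(16),weights=np.clip(470-L[232:248,x],0,None)**2)) for x in range(262,279)]
P=np.array([plane("top",p,.008)[:2] for p in c]);print(np.polyfit(P[:,1],P[:,0],1), P.mean(0))
E
```

```text
time: 16.82
ee_pos: [0.4613, -0.0241, 0.0063]
eef_rot: [-0.5, -0.496, 0.507, -0.498]
ft_force: [-0.8, 0.2, 1.0]
width: 0.0141
t 16.82 pos [ 0.4613 -0.0241  0.0063] w 0.0141 F [-0.84  0.23  1.05]
[[-0.005  1.    -0.013]
 [-0.009 -0.013 -1.   ]
 [-1.    -0.005  0.009]]
[0.00100597 0.4598792 ] [ 0.45974985 -0.12858492]
```

View pics/s17z.png

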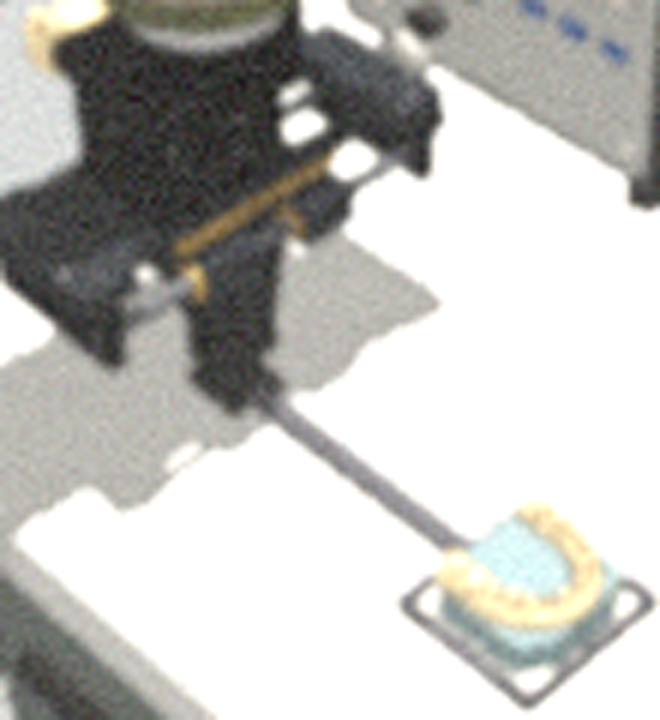

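View pics/t17z.png

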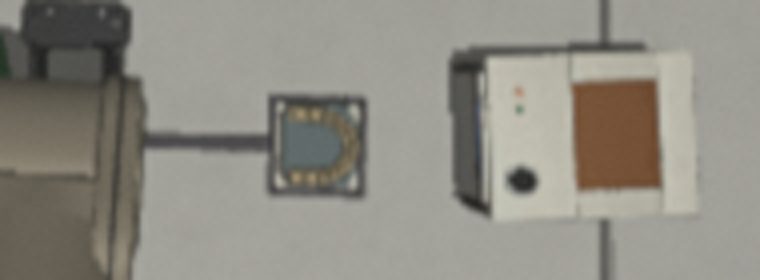

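```bash
python3 -m inch '[{"translation":[0,-0.1,0.1],"spin":-0.6},{"translation":[0,-0.15,0.2],"spin":-0.8},{"translation":[0,-0.15,0.3],"spin":-0.8},{"translation":[0,-0.1,0.3],"spin":-0.7},{"translation":[0,0,0.2],"spin":-0.3},{"translation":[0,0,0],"spin":0}]'; python3 goal.py 0.4564 -0.035 0.006 2.5
cat > bed.py <<'E'
from h import *
import sys
im=shot("top",sys.argv[1]); L=lum(im.astype(int))
def edge(seq,thr,rising):
    for i in range(len(seq)-1):
        a,b=seq[i],seq[i+1]
        if (a<thr<=b) if rising else (a>=thr>b): return i+(thr-a)/(b-a)
def near(y): return -.0436*(y+.385)+.4716
x0=int(sys.argv[2]) # approx front px col
# front edge: scan from right to left
f=[]
for y in range(231,252):
    e=edge(L[y,x0+8:x0-8:-1],380,False)
    if e is not None: f.append((x0+8-e,y))
far=[];nr=[]
for x in range(x0-22,x0-3):
    e=edge(L[222:236,x],380,False)
    if e is not None: far.append((x,222+e))
    e=edge(L[262:246:-1,x],380,False)
    if e is not None: nr.append((x,262-e))
W=lambda q:np.array([plane("top",p,.006)[:2] for p in q])
F,A,N=W(f),W(far),W(nr)
print("front y",np.median(F[:,1]).round(4),"ang",np.degrees(np.polyfit(F[:,0],F[:,1],1)[0]).round(2))
pa,pn=np.polyfit(A[:,1],A[:,0],1),np.polyfit(N[:,1],N[:,0],1)
yc=np.median(F[:,1])+.0365
c=(np.polyval(pa,yc)+np.polyval(pn,yc))/2
print("bed centre x",c.round(4),"y",yc.round(4),"line x",near(yc).round(4),"slope ang",np.degrees(-pa[0]).round(2),np.degrees(-pn[0]).round(2),"width",(np.polyval(pa,yc)-np.polyval(pn,yc)).round(4))
crop(im,sys.argv[1],(215,205,405,275),4)
E
python3 bed.py t18 311
```

```text
time: 17.68
ee_pos: [0.4558, -0.0356, 0.0063]
eef_rot: [0.484, 0.511, -0.491, 0.512]
ft_force: [-0.6, 0.7, 0.1]
width: 0.0139
t 17.68 pos [ 0.4558 -0.0356  0.0063] w 0.0139 F [-0.55  0.67  0.13]
[[-0.005  0.999  0.048]
 [-0.009  0.048 -0.999]
 [-1.    -0.006  0.008]]
tool shift cm [ 0.03  0.06 -0.06] jaw ang 2.72 spin 0.22
front y -0.2491 ang 3.19
bed centre x 0.4645 y -0.2126 line x 0.4641 slope ang 2.97 2.07 width 0.0774
```

View pics/t18.png

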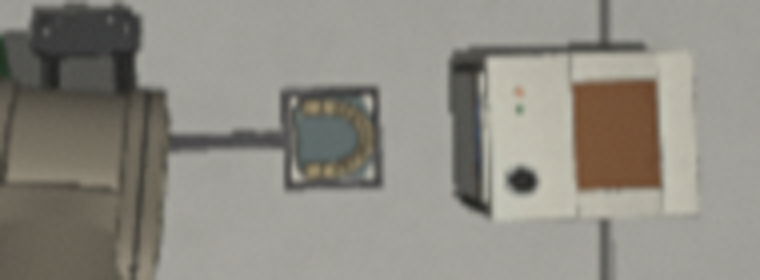

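```bash
python3 -m inch '[{"translation":[0,0,0.3],"spin":0},{"translation":[0,0,0.6],"spin":0},{"translation":[0,0,0.8],"spin":0},{"translation":[0,0,0.8],"spin":0},{"translation":[0,0,0.8],"spin":0},{"translation":[0,0,0.8],"spin":0},{"translation":[0,0,0.6],"spin":0},{"translation":[0,0,0.4],"spin":0},{"translation":[0,0,0],"spin":0}]'; python3 goal.py 0.459 -0.09 0.006 2.5
python3 bed.py t19 330
```

```text
time: 18.85
ee_pos: [0.4584, -0.0909, 0.0066]
eef_rot: [0.484, 0.511, -0.492, 0.512]
ft_force: [0.5, -1.3, -1.3]
width: 0.014
t 18.85 pos [ 0.4584 -0.0909  0.0066] w 0.0140 F [ 0.49 -1.3  -1.3 ]
[[-0.005  0.999  0.047]
 [-0.009  0.047 -0.999]
 [-1.    -0.006  0.009]]
tool shift cm [ 0.06  0.07 -0.09] jaw ang 2.68 spin 0.18
front y -0.3251 ang 2.3
bed centre x 0.4685 y -0.2886 line x 0.4674 slope ang 5.29 3.92 width 0.0774
```

View pics/t19.png

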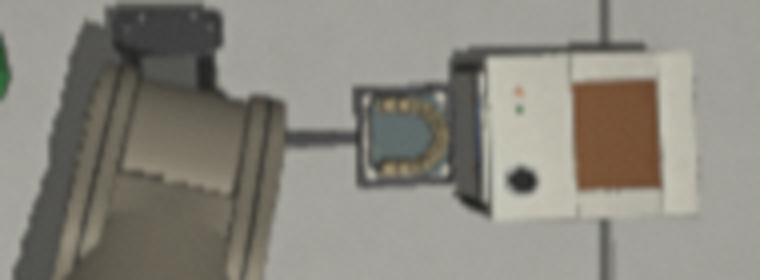

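```bash
python3 -m inch '[{"translation":[0,0.03,0.3],"spin":0.1},{"translation":[0,0,0.4],"spin":0},{"translation":[0,0,0.5],"spin":0},{"translation":[0,0,0.5],"spin":0},{"translation":[0,0,0.5],"spin":0},{"translation":[0,0,0.5],"spin":0},{"translation":[0,0,0],"spin":0}]'; python3 goal.py 0.46 -0.12 0.006 2.5
python3 - <<'E'
from h import *
im=shot("scene","s20"); e=np.clip(im.astype(float)*1.5,0,255).astype(np.uint8); crop(e,"s20z",(230,190,350,310),6)
im=shot("top","t20");crop(im,"t20z",(265,205,405,275),5)
E
```

```text
time: 19.77
ee_pos: [0.46, -0.1192, 0.0068]
eef_rot: [0.485, 0.511, -0.492, 0.512]
ft_force: [1.3, -0.8, -2.0]
width: 0.0137
t 19.77 pos [ 0.46   -0.1192  0.0068] w 0.0137 F [ 1.26 -0.8  -2.03]
[[-0.006  0.999  0.046]
 [-0.009  0.046 -0.999]
 [-1.    -0.006  0.009]]
tool shift cm [0.08 0.   0.08] jaw ang 2.62 spin 0.12
```

View pics/s20z.png

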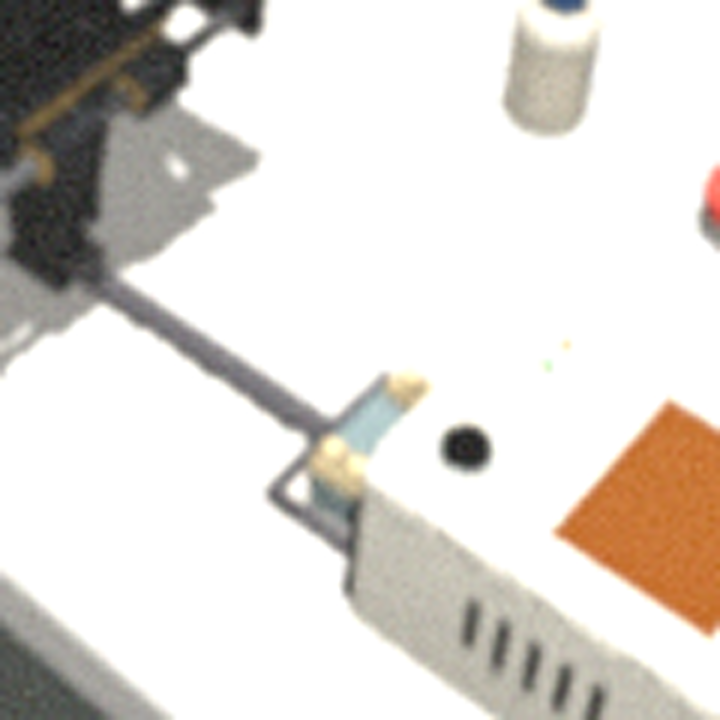

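View pics/t20z.png

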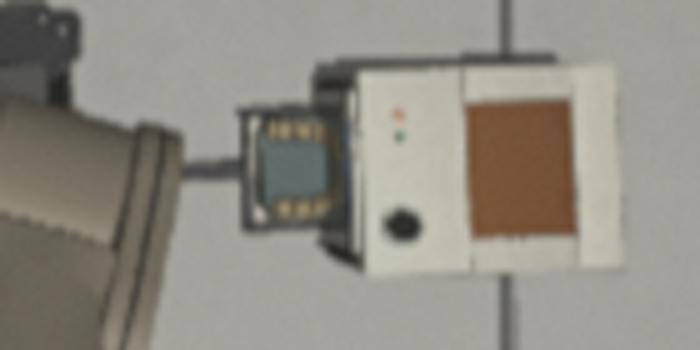

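```bash
python3 -m inch '[{"translation":[0.03,0,0.3],"spin":0},{"translation":[0.03,0,0.5],"spin":0},{"translation":[0,0,0.6],"spin":0},{"translation":[0,0,0.6],"spin":0},{"translation":[0,0,0.6],"spin":0},{"translation":[0,0,0.6],"spin":0},{"translation":[0,0,0.6],"spin":0},{"translation":[0,0,0.5],"spin":0},{"translation":[0,0,0.3],"spin":0}]'; python3 goal.py 0.4639 -0.2 0.006 2.5;  python3 - <<'E'
from h import *
im=shot("scene","s21"); e=np.clip(im.astype(float)*1.5,0,255).astype(np.uint8); crop(e,"s21z",(230,190,350,310),6)
im=shot("top","t21");crop(im,"t21z",(265,205,405,275),5)
E
```

```text
time: 21.0
ee_pos: [0.4623, -0.1669, 0.0065]
eef_rot: [0.485, 0.511, -0.492, 0.512]
ft_force: [-0.6, 2.3, -0.9]
width: 0.0137
t 21.00 pos [ 0.4623 -0.1669  0.0065] w 0.0137 F [-0.64  2.29 -0.93]
[[-0.006  0.999  0.047]
 [-0.008  0.047 -0.999]
 [-1.    -0.006  0.008]]
tool shift cm [0.08 0.01 3.31] jaw ang 2.71 spin 0.21
```

View pics/s21z.png

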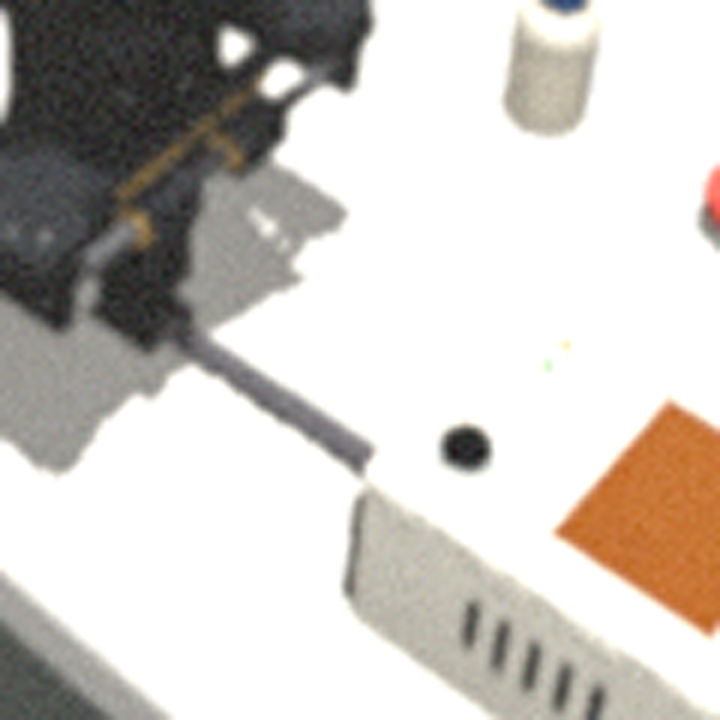

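View pics/t21z.png

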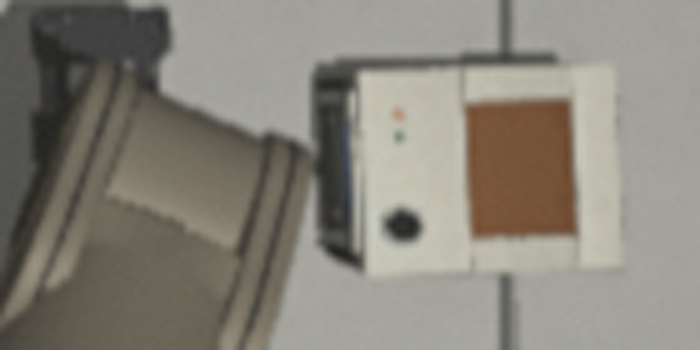

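```bash
python3 -m inch '[{"translation":[0.03,0,0.3],"spin":0.1},{"translation":[0.03,0,0.5],"spin":0.1},{"translation":[0,0,0.6],"spin":0},{"translation":[0,0,0.6],"spin":0},{"translation":[0,0,0.6],"spin":0},{"translation":[0,0,0.6],"spin":0},{"translation":[0,0,0.6],"spin":0},{"translation":[0,0,0.6],"spin":0},{"translation":[0,0,0.4],"spin":0},{"translation":[0,0,0.2],"spin":0}]'; python3 goal.py 0.4652 -0.2311 0.006 2.5
```

```text
time: 22.35
ee_pos: [0.4648, -0.2202, 0.0064]
eef_rot: [0.485, 0.51, -0.492, 0.511]
ft_force: [-0.0, 3.3, 0.5]
width: 0.0136
t 22.35 pos [ 0.4648 -0.2202  0.0064] w 0.0136 F [-0.01  3.33  0.54]
[[-0.006  0.999  0.044]
 [-0.008  0.044 -0.999]
 [-1.    -0.006  0.008]]
tool shift cm [ 0.05 -0.    1.09] jaw ang 2.51 spin 0.01
```

Now small steps toward the stops, watching the force.

```bash
python3 -m inch '[{"translation":[0,0,0.3],"spin":0},{"translation":[0,0,0.3],"spin":0},{"translation":[0,0,0.2],"spin":0}]'; python3 -m inch '[{"translation":[0,0,0.15],"spin":0},{"translation":[0,0,0.15],"spin":0}]'
```

```text
time: 22.72
ee_pos: [0.4652, -0.2286, 0.0064]
eef_rot: [0.485, 0.51, -0.492, 0.511]
ft_force: [-0.5, 1.1, 0.5]
width: 0.0141
time: 22.98
ee_pos: [0.4652, -0.2318, 0.0064]
eef_rot: [0.485, 0.51, -0.492, 0.511]
ft_force: [-0.2, 1.3, -0.6]
width: 0.0142
```

```bash
python3 - <<'E'
from h import *
im=shot("scene","s22"); e=np.clip(im.astype(float)*1.5,0,255).astype(np.uint8); crop(e,"s22z",(230,190,350,310),6)
im=shot("top","t22");crop(im,"t22z",(265,205,405,275),5)
st()
E
```

```text
t 23.07 pos [ 0.4652 -0.2321  0.0064] w 0.0138 F [-0.09  0.47 -0.63]
[[-0.006  0.999  0.044]
 [-0.008  0.044 -0.999]
 [-1.    -0.006  0.008]]
```

```bash
for i in 1 2; do :; done; python3 -m inch '[{"translation":[0,0,0.15],"spin":0},{"translation":[0,0,0],"spin":0}]'; python3 -m inch '[{"translation":[0,0,0.15],"spin":0},{"translation":[0,0,0],"spin":0}]';  python3 -m inch '[{"translation":[0,0,0.15],"spin":0},{"translation":[0,0,0],"spin":0}]'
```

```text
time: 23.32
ee_pos: [0.4653, -0.2334, 0.0064]
eef_rot: [0.485, 0.511, -0.492, 0.511]
ft_force: [-0.5, 3.1, -1.4]
width: 0.0138
time: 23.58
ee_pos: [0.4653, -0.2333, 0.0064]
eef_rot: [0.485, 0.511, -0.492, 0.511]
ft_force: [-0.3, 0.3, 0.5]
width: 0.014
time: 23.82
ee_pos: [0.4654, -0.2333, 0.0064]
eef_rot: [0.486, 0.512, -0.491, 0.51]
ft_force: [0.0, 0.7, 0.0]
width: 0.0136
```

```bash
python3 -m inch '[{"translation":[0,0,0.3],"spin":0}]'; python3 -m inch '[{"translation":[0,0,0.4],"spin":0}]'; python3 - <<'E'
from h import *
im=shot("scene","s23"); e=np.clip(im.astype(float)*1.5,0,255).astype(np.uint8); crop(e,"s23z",(230,190,350,310),6)
im=shot("top","t23");crop(im,"t23z",(265,205,405,275),5)
E
```

```text
time: 23.95
ee_pos: [0.4654, -0.2336, 0.0063]
eef_rot: [0.486, 0.514, -0.49, 0.509]
ft_force: [-4.2, 19.7, 11.2]
width: 0.0138
time: 24.08
ee_pos: [0.4653, -0.2337, 0.0062]
eef_rot: [0.486, 0.516, -0.489, 0.508]
ft_force: [-5.3, 20.1, 14.0]
width: 0.0138
```

View pics/s23z.png

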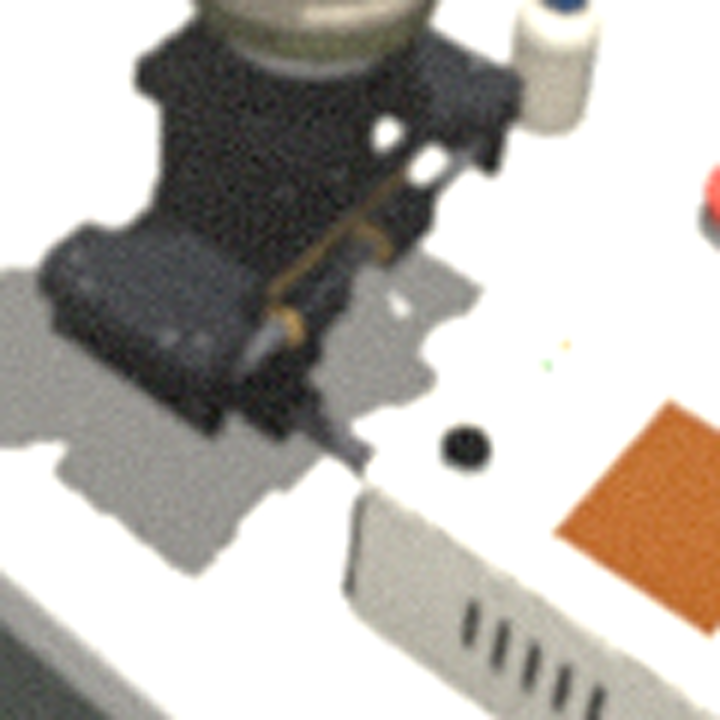

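View pics/t23z.png

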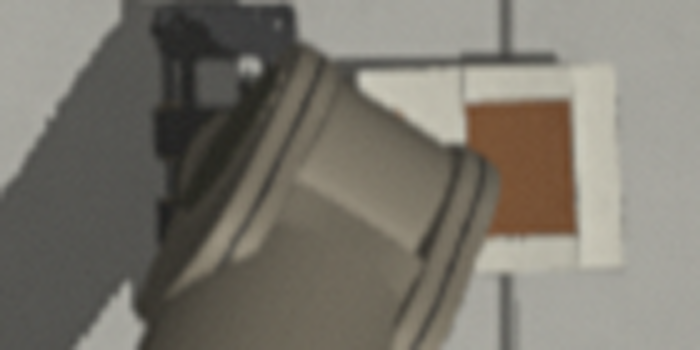

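```bash
python3 -m inch '[{"translation":[0,0,0],"spin":0},{"translation":[0,0,0],"spin":0}]'; python3 -m inch '[{"translation":[0,0,0],"spin":0},{"translation":[0,0,0],"spin":0},{"translation":[0,0,0],"spin":0},{"translation":[0,0,0],"spin":0}]' 0.5 20; python3 goal.py 0.4654 -0.2337 0.15 2.5
```

```text
time: 24.42
ee_pos: [0.4654, -0.2335, 0.0063]
eef_rot: [0.487, 0.517, -0.489, 0.508]
ft_force: [-0.8, 2.1, -0.9]
width: 0.014
time: 24.92
ee_pos: [0.4653, -0.2356, 0.0064]
eef_rot: [0.486, 0.515, -0.489, 0.508]
ft_force: [-0.2, -0.9, -0.1]
width: 0.0411
t 24.93 pos [ 0.4653 -0.2356  0.0064] w 0.0411 F [-0.19 -0.88 -0.12]
[[-0.01   0.999  0.048]
 [ 0.004  0.048 -0.999]
 [-1.    -0.01  -0.005]]
tool shift cm [-14.36  -0.13  -0.25] jaw ang 2.73 spin 0.23
```

```bash
python3 -m inch '[{"translation":[-1,0,0],"spin":0},{"translation":[-2,0,0],"spin":0},{"translation":[-3,0,0],"spin":0},{"translation":[-3,0,0],"spin":0},{"translation":[-3,0,0],"spin":0},{"translation":[-2,0,-2],"spin":0},{"translation":[0,0,-4],"spin":0},{"translation":[0,0,-5],"spin":0},{"translation":[0,0,-5],"spin":0},{"translation":[0,0,-5],"spin":0},{"translation":[0,0,-5],"spin":0},{"translation":[0,0,-3],"spin":0},{"translation":[0,0,0],"spin":0}]'; python3 - <<'E'
from h import *
im=shot("scene","s24"); e=np.clip(im.astype(float)*1.5,0,255).astype(np.uint8); crop(e,"s24z",(230,190,350,310),6)
im=shot("top","t24");e=np.clip(im.astype(float)*2,0,255).astype(np.uint8);crop(e,"t24z",(265,205,405,275),5)
st()
E
```

```text
time: 26.55
ee_pos: [0.4543, 0.0596, 0.1615]
eef_rot: [0.49, 0.511, -0.489, 0.51]
ft_force: [0.2, -0.9, 0.7]
width: 0.0434
t 26.65 pos [0.4546 0.0571 0.1614] w 0.0435 F [ 0.62 -0.56 -0.22]
[[ 0.     0.999  0.039]
 [ 0.002  0.039 -0.999]
 [-1.     0.    -0.002]]
```

View pics/s24z.png

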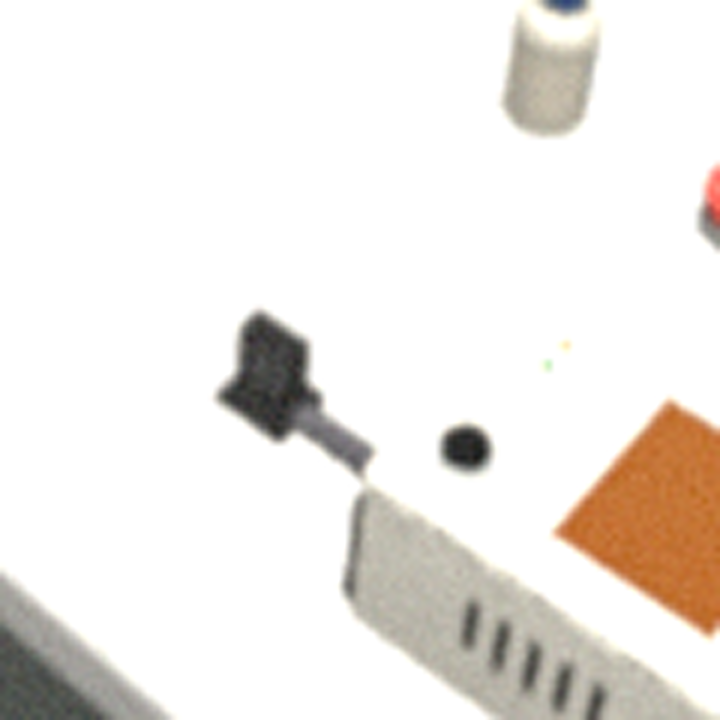

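View pics/t24z.png

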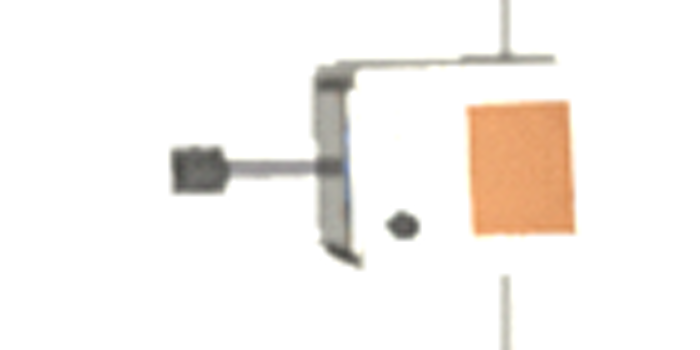

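View pics/s24_raw.png

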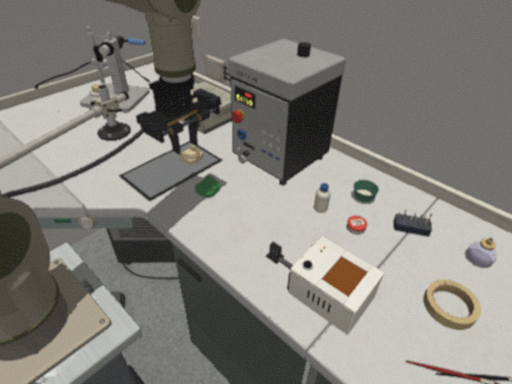

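```bash
python3 - <<'E'
from h import *
im=cv2.imread("pics/t24_raw.png"); L=lum(im.astype(int))
for y in (237,239,241): print(L[y,294:304].tolist(), L[y,308:316].tolist())
def ed(row,a,b,thr):
    for x in range(a,b):
        if L[row,x]>=thr>L[row,x+1]: return x+(L[row,x]-thr)/(L[row,x]-L[row,x+1])
r_=[ed(y,293,304,330) for y in (236,237,238,239,240,241)]; print(r_)
print("rear edge",plane("top",(np.median(r_),239),.006).round(4), plane("top",(np.median(r_),239),.042).round(4))
P=[]
for x in range(313,328):
    w=np.clip(470-L[232:246,x],0,None)**2
    P.append(plane("top",(x,232+np.average(np.arange(14),weights=w)),.008)[:2])
P=np.array(P);print("stem",np.polyfit(P[:,1],P[:,0],1),P.mean(0).round(4),"line x",-.0436*(P[:,1].mean()+.385)+.4716)
a=cv2.imread("pics/top0.png")
k=lambda i:cv2.resize(np.clip(i[215:262,322:345].astype(float)*2.5,0,255).astype(np.uint8),None,fx=12,fy=12,interpolation=cv2.INTER_CUBIC)
cv2.imwrite("pics/cmp.png",np.hstack([k(a),k(im)]))
E
```

```text
[489, 485, 488, 479, 387, 215, 122, 133, 147, 149] [139, 147, 205, 248, 251, 255, 258, 260]
[483, 480, 482, 479, 427, 249, 122, 134, 153, 160] [153, 147, 164, 239, 254, 246, 248, 242]
[483, 482, 481, 489, 465, 274, 152, 141, 154, 165] [145, 169, 270, 401, 434, 424, 431, 425]
[np.float64(298.3151515151515), np.float64(298.3313953488372), np.float64(298.3693181818182), np.float64(298.5449438202247), np.float64(298.69354838709677), np.float64(298.70680628272254)]
rear edge [ 0.4643 -0.2143  0.006 ] [ 0.466  -0.2097  0.042 ]
stem [-0.04712478  0.45488511] [ 0.468  -0.2788] line x 0.4669709083667081
```

View pics/cmp.png

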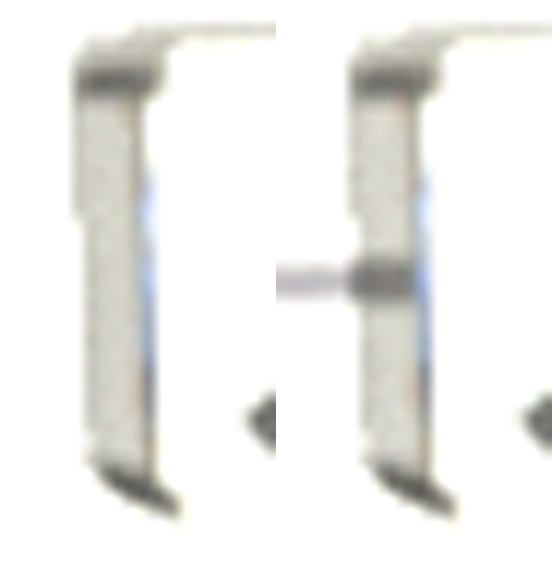

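```bash
python3 -m inch '[{"translation":[0,0,0],"spin":0},{"translation":[0,0,0],"spin":0},{"translation":[0,0,0],"spin":0},{"translation":[0,0,0],"spin":0}]'; python3 -c "
from bench import close_job
print(close_job())"
```

```text
time: 27.15
ee_pos: [0.4549, 0.0537, 0.1617]
eef_rot: [0.492, 0.509, -0.491, 0.508]
ft_force: [-0.5, -0.0, 0.2]
width: 0.0435
the job is handed in; nothing more can be done
None
```

I set the blue-grey model inside the bed's rims while the slide was outside. I then lined the slide up with the chamber, pushed it in by its grip against the stops, let go, moved the arm away, and handed in at about 27 s.

**Checks that agreed:**
- **Model in the bed:** before the push, both views showed it flat and square inside the rims, a little towards the front rim.
- **Slide home:** in the top view the slide's origin comes out at y ≈ -0.409 m, against about -0.408 m expected for home. At the stops the wrist read about 20 N sideways and the slide went no further. The stem lies about 1 mm from my estimate of the chamber's centre line.
- **Mouth:** apart from the stem, it looks the same from above as before loading.
- **Yellow model, bottle and tin:** I saw no change in their places in the last scene picture, but I did not measure them.

**Not confirmed:** neither camera sees into the chamber. That the flap is fully shut and the model still upright inside is inferred from the unchanged mouth view and the low forces during the push.

**Disagreed with the description:** the fingertips stood about 12 mm behind the reported TCP, not 17 mm ahead of it. The first close met nothing because of this. I then went by the pictures and lowered about 28 mm further, and the grasp held.

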